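Put the square jar away behind the fiddle rail

TASK

Put the smoky square glass jar from the turntable away in the teak bottle rack, in the space between the amber bottle and the white tin: it is too tall to go in standing, so lean it in foot first over the front rail and under the slatted top, then tip it upright inside so that it stands flat on the rack floor behind the rail, and leave it standing there. It is glass, so set it in and tip it up gently, and leave everything else where it is.

Things in the scene. Friction and masses are not known exactly. Their poses are not given: they have to be found in the camera images.
- jar: closed smoky grey glass jar, 110 mm tall, 0.18 to 0.36 kg: square body 50 x 50 mm, 84 mm high, flat sides, a small paper label on one; silver screw cap. Starts upright on the turntable, turned any way. Centre of mass about 50 mm above the foot: leaning less than about 25 degrees it drops back onto its foot by itself. Origin: centre of its foot; z towards the cap, x and y square to the sides
- jar_cap (a point): centre of the top of the jar's round cap (42 mm across, from 90 to 110 mm above the foot)
- rack: fixed open-fronted teak bottle rack, 118 mm deep (x), 364 mm wide (y), 148 mm high. Origin: centre of its underside; x from front to back (the open front looks to -x, roughly at the robot), y along the front, z up. Behind the rail the space is 96 mm deep (rack x -47 to 49 mm), 124 mm high (z 12 to 136 mm) and 340 mm wide. Back of slats at x = 49 mm: z 0 to 60 and 100 to 136 mm
- rack_floor (a point): point on the rack's floor in the middle of the space behind the rail: rack x = 1 mm, y = 0, z = 12 mm; rack's axes
- rack_rail (a point): middle of the inner top edge of the front rail: rack x = -47 mm, y = 0, z = 52 mm. The rail is solid down to the floor, runs the full width and is 12 mm thick (x -59 to -47 mm). Let go at 40 degrees with its lower foot edge on the floor 35 to 40 mm behind this edge, the jar stays leaning with its side against this edge
- rack_lintel (a point): middle of the front lower edge of the rack's slatted top: rack x = -37 mm, y = 0, z = 136 mm. The top is two full-width boards, x -37 to -7 and 23 to 59 mm, upper face at z = 148 mm, nothing tall on it. Between rail and top the jar passes only leaning with its top to the robot and two sides square to the rail: at 30 degrees it just touches; spare room 6 mm at 35, 11 mm at 40, 16 mm at 45 degrees
- turntable: steel foot and centre pin of the turntable, fixed; origin on the pin's axis at bench level. Its teak platter (300 mm across, top 28 mm above the bench) turns on the pin if pushed, with a light friction; the pin's end stands 8 mm above the platter
- fly_box: battered aluminium fly box, 120 x 80 x 27 mm, lying on the turntable; origin under its centre
- forceps: chrome forceps, 130 mm long, 60 mm over the finger rings, 8 mm high, lying on the turntable; origin under the middle
- cork_grip: cork rod grip section, 84 mm long, 28 mm across, lying on the turntable; origin under its centre
- reel_nut: brass reel-seat nut, 25 mm across, 14 mm high, on the turntable; origin under its centre
- amber_bottle: amber glass bottle, 44 mm across, 104 mm tall, standing in the rack towards one end; origin under its centre
- white_tin: white tin with a green band, 46 mm across, 92 mm tall, standing in the rack towards the other end; origin under its centre

How it is judged:
By the outcome, as a careful person would: the job done as asked, in the order asked, and still so for the second after the job is handed in, with the robot touching nothing.
It also fails if it takes over 67 s, if anything falls off the work surface, if the arm or the gripper's body presses on something with over 40 N, if the wrist force passes 120 N, or if a joint passes its speed limit or range.

ROBOT

A 6-joint arm with a two-finger parallel gripper is mounted at the origin on the work surface. World frame = base frame: x ahead of the robot, y to its left, z up, the work surface at z = 0. Lengths are in mm, angles in rad, forces in N, time in s.
With the tool pointing down it reaches from about 350 to 800 mm from the base axis. Payload 7.3 kg.
Tool frame: the origin (TCP) lies midway between the tips of the shut fingers; the grasp point (between the pads) lies 19 mm behind it; y points along the fingers, x is the direction in which the jaws open and shut, and the axes are right-handed (so a half turn about y gives the same grasp; the last joint's range is limited). The gripper opens to 85 mm and grips with 20 to 120 N. Pads are 22 mm wide; open, the fingers measure 114 mm over their backs; the gripper's body (76 mm by 85 mm) begins 54 mm behind the grasp point. The pads swing forward as they close: fully open they stand 13 mm farther back than shut.
Start: joints at [-1.379, 0.342, 1.524, -0, 1.275, -0.146], TCP at [174.014, -495.342, 231.322] pointing down, gripper open.
Joint ranges: [-2.53, 2.53], [-0.77, 2.02], [0.04, 2.7], [-1, 4.14], [0.28, 2.66], [-3.11, 3.11]. Speed limits (rad/s): [2.57, 2.57, 3.14, 3.14, 3.14, 3.14].

INTERFACE

Orientations are given as a 3x3 rotation matrix whose columns are the frame's x, y, z axes.
In Python, from rig import ctrl, imaging, order gives the robot as it stands.
- The arm moves only by the tool arm_command, never from a script. Its argument "targets" is a list of rows, each an object with "jaw": the closure, from 0 (fully open) to 1 (shut); "offset": the shift along the tool's x, y, z in mm, a list of three; "yaw": the turn about the tool's y in degrees. A call has 1 to 20 rows; each row is the pose to reach, as a shift and turn from the pose commanded when the call began, along the tool's axes at that moment; what a row does not reach only later rows make up. A row lasts 1/12 s, in which the tool goes at most 41.7 mm and 7.16 degrees, less where a joint would pass 70% of its speed; a pose out of reach is approached as far as the arm can. A call with a gripper value outside its range is refused whole. The fingers move at their own pace and stop on an object; "grip_force" is the grip in N (left out, the last holds). Time passes only in rows, so rows that repeat a pose let the fingers close. It gives the time, the measured TCP pose, the force and the opening at its end, in the units of the state.
- ctrl.state(): the state, without advancing time (a new reading comes with each control period).
- imaging.capture(name): name is "side" or "top" or "wrist"; returns the picture (384x512x3 uint8, red, green, blue); there is no depth.
- imaging.camera_info(name): a dict with "fx", "fy", "cx", "cy" (pixels), "distortion" ([k1, k2, p1, p2, k3] as OpenCV has them; the pictures are not rectified), "extrinsics" (4x4, takes a point from camera to world coordinates); the wrist camera has in their place "hand_eye" (4x4, takes a point from camera to tool coordinates, whose origin is the TCP and whose axes are the tool frame's). Camera axes: x right, y down, z forward; pixel columns grow to the right and rows downward; lengths in mm; the calibration is good to about 2 mm. A picture is of the moment at which its call begins: read the wrist's pose just before it. camera_info takes no time and is no camera call.
- order.job_done(): hands the job in, once; it reports no verdict.
The state is a dict: "clock": time; "joints": joint angles; "qd": joint speeds; "joint_efforts": joint torques, N m; "ee_pos": TCP position; "tool_rot": TCP orientation; "force": force on the tool from outside, world axes, zero at the start; "moment": the same for the moment, N m; "width": finger opening in mm.
Only numpy, scipy, OpenCV 4.12 (cv2) and the standard library are available. Lean on these libraries where they do the work, as an engineer would, in place of code of your own. Each camera call takes 0.05 s, during which the arm holds its last target.

## Working session

There is one attempt and no reset: what is moved stays moved. The work goes in short steps, Python scripts to look and compute and a tool call to move; the robot and the scene stay as the last step left them, time stands still between calls to the robot, and variables do not carry over. Pictures are saved under pics/ and viewed, and the job is handed in when it is done.

Besides the shell and the picture viewer there is one more tool, called after "Call:" as name(argument=value, ...) on one line, values as JSON. arm_command: Moves the arm, as the interface text tells. Its arguments: {"type":"object","properties":{"targets":{"type":"array","items":{"type":"object","properties":{"jaw":{"type":"number"},"offset":{"type":"array","items":{"type":"number"}},"yaw":{"type":"number"}}}},"grip_force":{"type":"number"}},"required":["targets"]}

```bash
ls; mkdir -p pics; python3 - <<'E'
from rig import ctrl, imaging, order
import cv2,json
print(ctrl.state())
for n in ["side","top","wrist"]:
    im=imaging.capture(n); cv2.imwrite(f"pics/{n}0.png",cv2.cvtColor(im,cv2.COLOR_RGB2BGR))
    print(n,imaging.camera_info(n))
E
```

```text
pics
{'clock': 0.0, 'joints': array([-1.37903321e+00,  3.42702925e-01,  1.52499373e+00, -4.22529293e-06,
        1.27538364e+00, -1.45953461e-01]), 'qd': array([ 8.19960815e-04, -7.23867436e-04, -7.66573976e-05,  7.88089195e-04,
       -3.92026248e-03,  4.31662483e-04]), 'joint_efforts': array([ 1.01921007e-03, -4.33669317e+01, -2.46014500e+01, -1.21375579e-04,
        7.70113635e-03,  2.01146679e-05]), 'ee_pos': array([ 173.91869352, -494.94720599,  230.6443536 ]), 'tool_rot': array([[ 3.31334472e-01, -2.87496852e-04,  9.43513320e-01],
       [-9.43512215e-01,  1.45959760e-03,  3.31334529e-01],
       [-1.47240741e-03, -9.99998893e-01,  2.12358209e-04]]), 'force': array([0.30791771, 0.43520256, 0.16908941]), 'moment': array([-0.02698443,  0.02536777,  0.01462497]), 'width': 85.32824627093387}
side {'fx': 378.1886468825126, 'fy': 378.1886468825126, 'cx': 254.8662029167951, 'cy': 194.65569954254542, 'distortion': array([-0.02079027,  0.        ,  0.        ,  0.        ,  0.        ]), 'extrinsics': array([[-8.46198686e-01, -2.63716801e-01,  4.63034807e-01,
         2.32818114e+02],
 
[... 658 characters left out ...]
, -6.71660556e-02, -9.97739001e-01,
         1.07808814e+03],
       [ 0.00000000e+00,  0.00000000e+00,  0.00000000e+00,
         1.00000000e+00]])}
wrist {'fx': 307.93260361330624, 'fy': 307.93260361330624, 'cx': 253.63125052310437, 'cy': 189.2784581634996, 'distortion': array([-0.06404564,  0.        ,  0.        ,  0.        ,  0.        ]), 'hand_eye': array([[ 9.99999918e-01, -2.16681484e-04, -3.41772048e-04,
        -9.43465262e-01],
       [ 2.65999062e-04, -2.84511752e-01,  9.58672516e-01,
        -1.42487485e+02],
       [-3.04964748e-04, -9.58672528e-01, -2.84511671e-01,
         7.23948310e+01],
       [ 0.00000000e+00,  0.00000000e+00,  0.00000000e+00,
         1.00000000e+00]])}
```

View pics/side0.png

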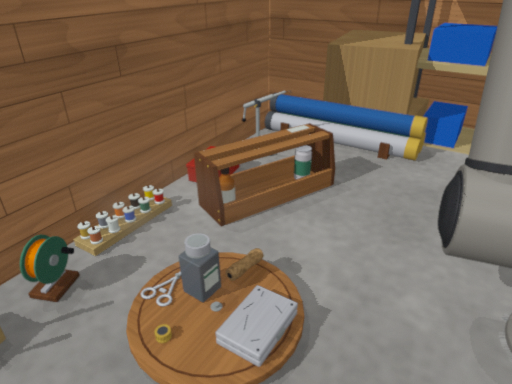

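View pics/top0.png

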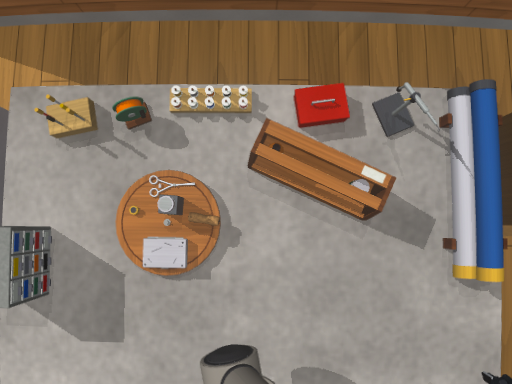

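View pics/wrist0.png

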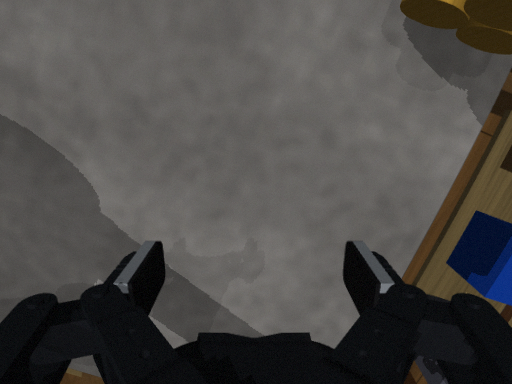

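```bash
python3 - <<'E'
import cv2
a=cv2.imread("pics/top0.png"); b=cv2.imread("pics/side0.png")
cv2.imwrite("pics/top0_rack.png",cv2.resize(a[110:225,235:405],None,fx=4.7,fy=4.7,interpolation=cv2.INTER_CUBIC))
cv2.imwrite("pics/top0_tt.png",cv2.resize(a[165:280,110:225],None,fx=5,fy=5,interpolation=cv2.INTER_CUBIC))
cv2.imwrite("pics/side0_rack.png",cv2.resize(b[110:230,180:350],None,fx=4.7,fy=4.7,interpolation=cv2.INTER_CUBIC))
cv2.imwrite("pics/side0_tt.png",cv2.resize(b[225:384,120:310],None,fx=3.7,fy=3.7,interpolation=cv2.INTER_CUBIC))
E
```

```text
(no output)
```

View pics/top0_rack.png

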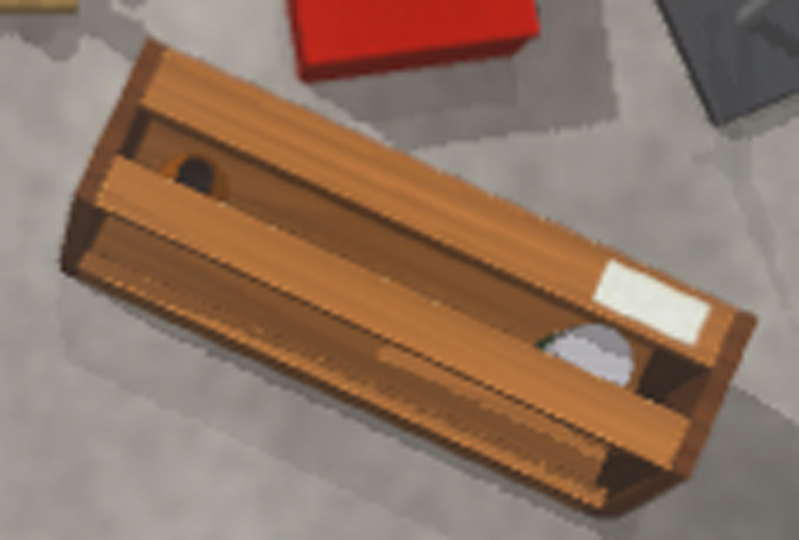

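View pics/top0_tt.png

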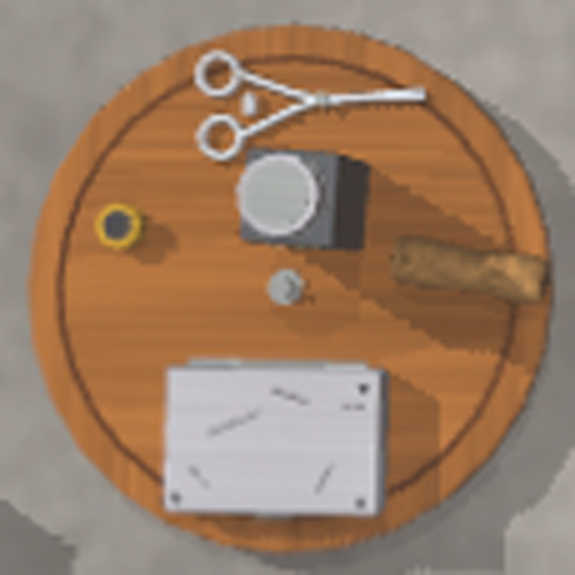

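View pics/side0_rack.png

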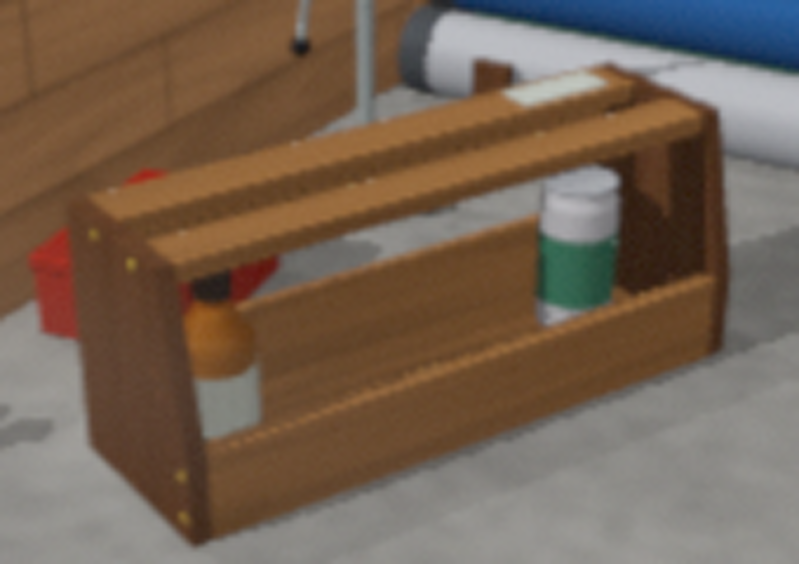

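View pics/side0_tt.png

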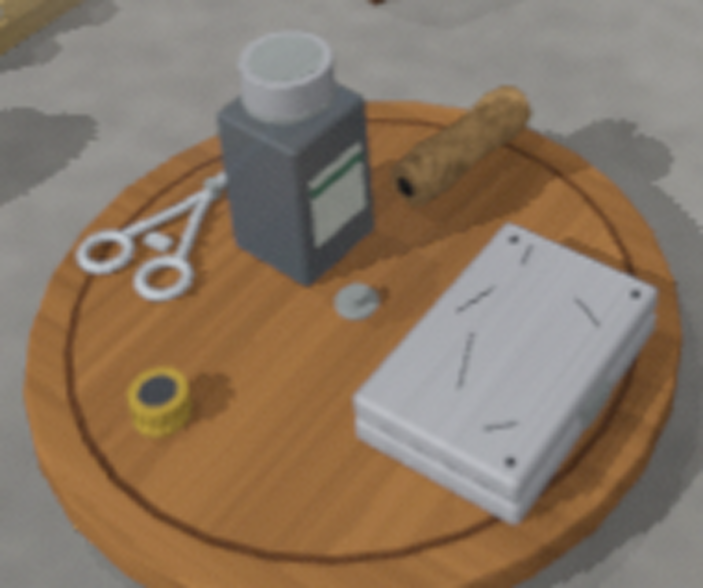

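```bash
cat > h.py <<'E'
import numpy as np, cv2
from rig import ctrl, imaging, order
from scipy.optimize import least_squares
CI={n:imaging.camera_info(n) for n in ["side","top","wrist"]}
def proj(n,P,T=None):
    c=CI[n]; E=c["extrinsics"] if T is None else T
    P=np.atleast_2d(P); W=np.linalg.inv(E)
    K=np.array([[c["fx"],0,c["cx"]],[0,c["fy"],c["cy"]],[0,0,1]])
    p,_=cv2.projectPoints(P.astype(float),cv2.Rodrigues(W[:3,:3])[0],W[:3,3],K,c["distortion"])
    return p[:,0]
def wristT(st):
    T=np.eye(4);T[:3,:3]=st["tool_rot"];T[:3,3]=st["ee_pos"]
    return T@CI["wrist"]["hand_eye"]
def backz(n,uv,z,T=None):
    c=CI[n]; E=c["extrinsics"] if T is None else T
    K=np.array([[c["fx"],0,c["cx"]],[0,c["fy"],c["cy"]],[0,0,1]])
    q=cv2.undistortPoints(np.array([[uv]],float),K,c["distortion"])[0,0]
    d=E[:3,:3]@np.array([q[0],q[1],1]);o=E[:3,3]
    return o+d*(z-o[2])/d[2]
def frame(x,y,yaw,P,z0=0):
    c,s=np.cos(yaw),np.sin(yaw);P=np.atleast_2d(P)
    return np.c_[x+c*P[:,0]-s*P[:,1],y+s*P[:,0]+c*P[:,1],z0+P[:,2]]
def fit(obs,x0,z0=0):
    f=lambda p:np.concatenate([(proj(n,frame(*p,P,z0))[0]-uv) for n,uv,P in obs])
    r=least_squares(f,x0,loss="soft_l1");return r.x,f(r.x).reshape(-1,2)
def snap(n,tag,crop=None,s=1):
    st=ctrl.state();im=cv2.cvtColor(imaging.capture(n),cv2.COLOR_RGB2BGR)
    cv2.imwrite(f"pics/{tag}_raw.png",im)
    if crop: im=im[crop[1]:crop[3],crop[0]:crop[2]]
    cv2.imwrite(f"pics/{tag}.png",cv2.resize(im,None,fx=s,fy=s,interpolation=cv2.INTER_CUBIC))
    return st
E
cat > fit0.py <<'E'
from h import *
t=lambda u,v,o,k:np.array([u/k+o[0],v/k+o[1]])
T=lambda u,v:t(u,v,(235,110),4.7); S=lambda u,v:t(u,v,(180,110),4.7)
obs=[("top",T(148,40),[59,182,148]),("top",T(757,318),[59,-182,148]),("top",T(690,476),[-37,-182,148]),("top",T(75,200),[-37,182,148]),
("top",T(63,270),[-59,182,0]),
("side",S(178,275),[-37,182,148]),("side",S(203,545),[-59,182,0]),("side",S(90,445),[59,182,0]),("side",S(717,108),[-37,-182,148]),("side",S(722,350),[-59,-182,0]),("side",S(70,198),[59,182,148])]
p,r=fit(obs,[640,-210,-.45]);print("rack",p,np.degrees(p[2]));print(r.round(1))
for n in("top","side"):
    pp,rr=fit([o for o in obs if o[0]==n],[640,-210,-.45]);print(n,pp)
T=lambda u,v:t(u,v,(110,165),5); S=lambda u,v:t(u,v,(120,225),3.7)
obs=[("top",T(278,195),[0,0,110]),("top",T(245,150),[-25,25,84][:0] or [25,25,84]),("top",T(241,243),[-25,25,84]),("top",T(335,250),[-25,-25,84]),("top",T(338,152),[25,-25,84]),
("top",T(368,163),[25,-25,0]),("top",T(363,248),[-25,-25,0]),
("side",S(287,60),[0,0,110]),("side",S(220,112),[25,25,84]),("side",S(297,152),[-25,25,84]),("side",S(368,98),[-25,-25,84]),("side",S(308,283),[-25,25,0]),("side",S(237,247),[25,25,0]),("side",S(372,222),[-25,-25,0])]
p,r=fit(obs,[550,200,0],28);print("jar",p,np.degrees(p[2]));print(r.round(1))
for n in("top","side"):
    pp,rr=fit([o for o in obs if o[0]==n],[550,200,0],28);print(n,pp)
print("pin",backz("top",T(285,288),36),"amber cap",)
E
python3 fit0.py
```

```text
rack [ 6.73532949e+02 -1.81694942e+02 -4.15705183e-01] -23.818152522487974
[[-0.2 -0.1]
 [ 1.  -0.6]
 [ 0.8  0.4]
 [-0.2 -0.3]
 [-0.3  1.1]
 [-4.  -1.1]
 [-0.8  0.8]
 [ 0.6  0.4]
 [ 1.1 -0.5]
 [ 0.6 -0.4]
 [-0.3  0.6]]
top [ 6.73555466e+02 -1.81110889e+02 -4.20496115e-01]
side [ 6.74479689e+02 -1.83258790e+02 -4.03467115e-01]
jar [ 5.82110814e+02  2.14602170e+02 -4.73538562e-02] -2.713176103427382
[[-0.  -0.4]
 [ 0.2 -1. ]
 [-0.4 -0.5]
 [-0.2 -0.7]
 [ 0.5 -0.3]
 [ 0.5 -0.4]
 [ 0.3  0.2]
 [ 0.3 -0.5]
 [-1.4  0.2]
 [ 0.1  0.7]
 [ 0.6 -1. ]
 [ 1.2  2.4]
 [-0.6  0.2]
 [ 2.2  1.8]]
top [ 5.80804132e+02  2.14865397e+02 -2.45561294e-02]
side [ 5.83555286e+02  2.13784484e+02 -3.94085845e-02]
pin [533.64647313 233.7549066   36.        ] amber cap
```

```bash
cat >> h.py <<'E'
RK=(673.5,-181.5,-0.418)
def go(x,y,z,adeg,st=None):
    st=st or ctrl.state();R=st["tool_rot"];p=st["ee_pos"]
    a0=np.degrees(np.arctan2(R[1,0],R[0,0]))
    dy=-((adeg-a0+180)%360-180)
    return "offset",(R.T@(np.array([x,y,z])-p)).round(1).tolist(),"yaw",round(dy,1),"a0",round(a0,1)
def gorack(x,y,z,adeg):
    return go(*frame(*RK,[x,y,z])[0],adeg)
E
python3 - <<'E'
from h import *
t=lambda u,v:(u/4.7+235,v/4.7+110)
c,s=np.cos(RK[2]),np.sin(RK[2]);R=np.array([[c,s],[-s,c]])
for n,uv,z in [("amber",t(196,175),116),("tin",t(592,360),104)]:
    P=backz("top",uv,z);print(n,P,R@(P[:2]-RK[:2]))
t=lambda u,v:(u/4.7+180,v/4.7+110)
for n,uv,z in [("amber",t(212,285),112),("tin",t(580,180),104)]:
    P=backz("side",uv,z);print(n,P,R@(P[:2]-RK[:2]))
print(go(582,214.5,215,-92))
E
```

```text
amber [733.19460704 -67.60539065 116.        ] [  8.32142569 128.32062197]
tin [ 633.1360334  -291.40063289  104.        ] [   7.72360885 -116.82356259]
amber [725.70222407 -56.74081301 112.        ] [ -2.93617845 135.20837915]
tin [ 631.4796973  -288.71018842  104.        ] [   5.11773748 -115.03712054]
('offset', [-534.1, 16.5, 620.1], 'yaw', np.float64(21.4), 'a0', np.float64(-70.6))
```

Call:
arm_command(targets=[{"jaw":0,"offset":[-534,0,620],"yaw":21.4},{"jaw":0,"offset":[-534,0,620],"yaw":21.4},{"jaw":0,"offset":[-534,0,620],"yaw":21.4},{"jaw":0,"offset":[-534,0,620],"yaw":21.4},{"jaw":0,"offset":[-534,0,620],"yaw":21.4},{"jaw":0,"offset":[-534,0,620],"yaw":21.4},{"jaw":0,"offset":[-534,0,620],"yaw":21.4},{"jaw":0,"offset":[-534,0,620],"yaw":21.4},{"jaw":0,"offset":[-534,0,620],"yaw":21.4},{"jaw":0,"offset":[-534,0,620],"yaw":21.4},{"jaw":0,"offset":[-534,0,620],"yaw":21.4},{"jaw":0,"offset":[-534,0,620],"yaw":21.4},{"jaw":0,"offset":[-534,0,620],"yaw":21.4},{"jaw":0,"offset":[-534,0,620],"yaw":21.4},{"jaw":0,"offset":[-534,0,620],"yaw":21.4},{"jaw":0,"offset":[-534,0,620],"yaw":21.4},{"jaw":0,"offset":[-534,0,620],"yaw":21.4},{"jaw":0,"offset":[-534,0,620],"yaw":21.4},{"jaw":0,"offset":[-534,0,620],"yaw":21.4},{"jaw":0,"offset":[-534,0,620],"yaw":21.4}], grip_force=50)

```text
clock: 1.82
ee_pos: [582.7, 217.2, 230.6]
tool_rot: [[-0.034, -0.0, 0.999], [-0.999, 0.0, -0.034], [-0.0, -1.0, -0.0]]
force: [-0.2, -0.4, -0.4]
width: 85.4
```

```bash
python3 - <<'E'
from h import *
print(go(582,214.5,215,-92),ctrl.state()["qd"].round(2))
E
```

```text
('offset', [2.8, 15.6, -0.6], 'yaw', np.float64(0.0), 'a0', np.float64(-92.0)) [ 0.41  0.51 -0.85 -0.01  0.35  0.41]
```

Call:
arm_command(targets=[{"jaw":0,"offset":[0,8,0],"yaw":0},{"jaw":0,"offset":[0,16,0],"yaw":0},{"jaw":0,"offset":[0,16,0],"yaw":0},{"jaw":0,"offset":[0,16,0],"yaw":0}])

```text
clock: 2.15
ee_pos: [581.2, 212.8, 214.4]
tool_rot: [[-0.037, -0.002, 0.999], [-0.999, -0.001, -0.037], [0.001, -1.0, -0.002]]
force: [-1.1, -0.2, 0.9]
width: 85.4
```

```bash
python3 - <<'E'
from h import *
st=snap("wrist","w1",s=1.5);print(go(582,214.5,115,-92,st),st["ee_pos"])
T=wristT(st)
im=cv2.imread("pics/w1_raw.png")
J=[(x,y,z) for z in(0,84) for x,y in((25,25),(25,-25),(-25,-25),(-25,25))]+[(21*np.cos(a),21*np.sin(a),110) for a in np.linspace(0,6.28,13)]
for P in proj("wrist",frame(582,214.5,-.035,J,28),T): cv2.circle(im,tuple(P.round().astype(int)),2,(0,0,255),-1)
cv2.imwrite("pics/w1.png",cv2.resize(im,None,fx=1.5,fy=1.5))
E
```

```text
('offset', [-1.8, 99.4, 1.0], 'yaw', np.float64(-0.1), 'a0', np.float64(-92.1)) [581.1884429  212.79056651 214.41689128]
```

View pics/w1.png

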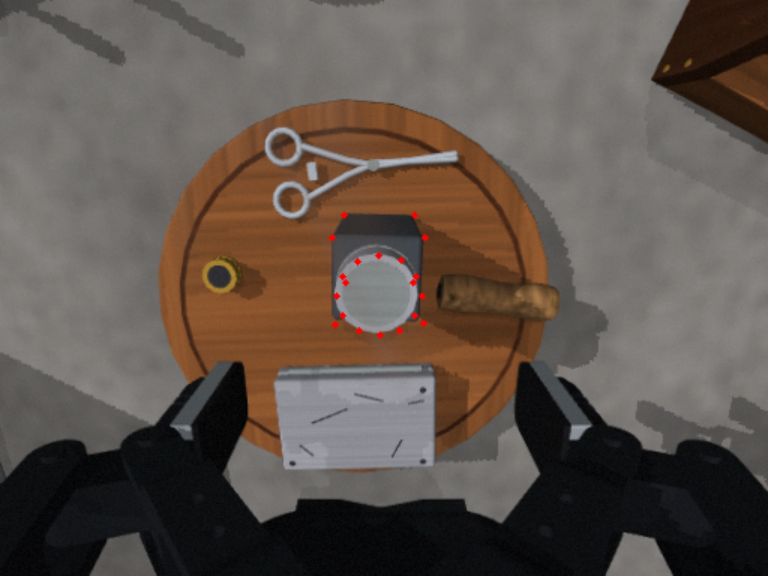

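Call:
arm_command(targets=[{"jaw":0,"offset":[-2.5,15,1],"yaw":0},{"jaw":0,"offset":[-2.5,30,1],"yaw":0},{"jaw":0,"offset":[-2.5,45,1],"yaw":0},{"jaw":0,"offset":[-2.5,60,1],"yaw":0},{"jaw":0,"offset":[-2.5,72,1],"yaw":0},{"jaw":0,"offset":[-2.5,84,1],"yaw":0},{"jaw":0,"offset":[-2.5,92,1],"yaw":0},{"jaw":0,"offset":[-2.5,99.5,1],"yaw":0},{"jaw":0,"offset":[-2.5,99.5,1],"yaw":0},{"jaw":0,"offset":[-2.5,99.5,1],"yaw":0}])

```text
clock: 3.03
ee_pos: [583.2, 216.1, 116.1]
tool_rot: [[-0.036, 0.0, 0.999], [-0.999, -0.0, -0.036], [0.0, -1.0, 0.0]]
force: [-0.7, -1.5, 0.2]
width: 85.3
```

```bash
python3 - <<'E'
from h import *
st=snap("wrist","w2",s=1.5);snap("side","s2",(130,130,330,330),3);print(st["ee_pos"],st["force"])
E
```

```text
[583.19474929 216.0667516  116.06265441] [-0.68204276 -1.48948467  0.17200252]
```

View pics/w2.png

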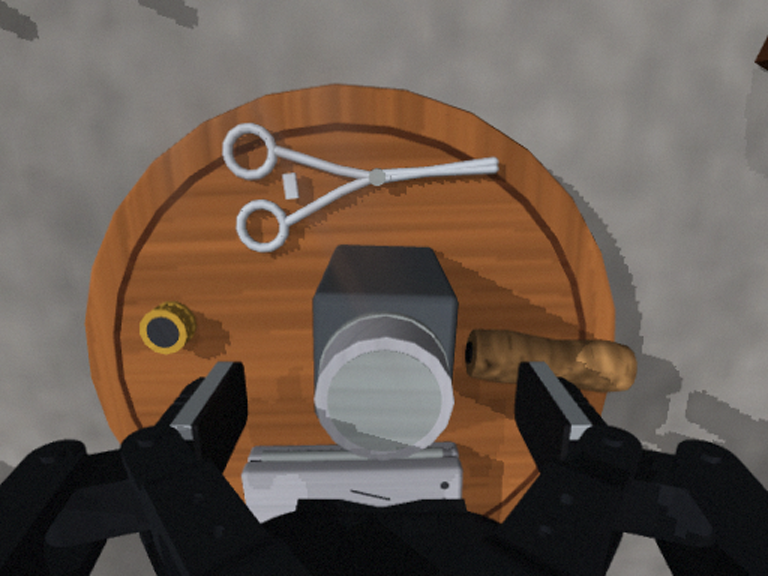

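View pics/s2.png

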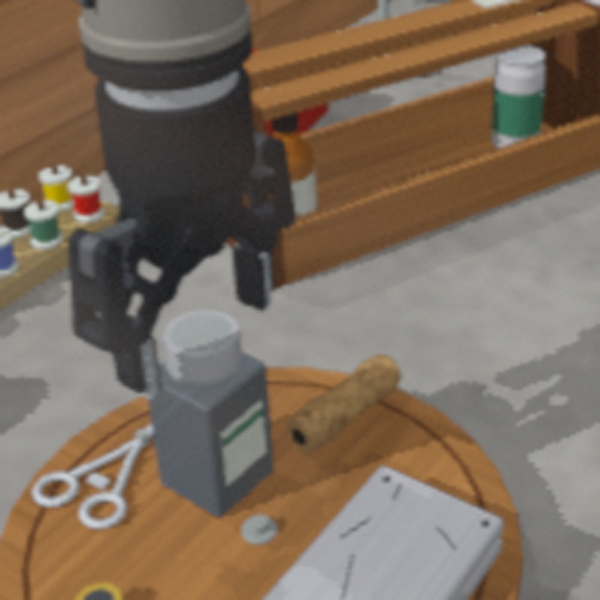

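Call:
arm_command(targets=[{"jaw":0.2,"offset":[0,2,-0.5],"yaw":0},{"jaw":0.4,"offset":[0,2,-0.5],"yaw":0},{"jaw":1,"offset":[0,2,-0.5],"yaw":0},{"jaw":1,"offset":[0,2,-0.5],"yaw":0},{"jaw":1,"offset":[0,2,-0.5],"yaw":0},{"jaw":1,"offset":[0,2,-0.5],"yaw":0},{"jaw":1,"offset":[0,2,-0.5],"yaw":0},{"jaw":1,"offset":[0,2,-0.5],"yaw":0},{"jaw":1,"offset":[0,2,-0.5],"yaw":0},{"jaw":1,"offset":[0,2,-0.5],"yaw":0}], grip_force=50)

```text
clock: 3.97
ee_pos: [582.8, 216.4, 114.2]
tool_rot: [[-0.036, 0.001, 0.999], [-0.999, -0.0, -0.036], [-0.0, -1.0, 0.001]]
force: [-0.8, -0.3, 6.0]
width: 40.9
```

```bash
python3 - <<'E'
from h import *
st=snap("wrist","w3",s=1.5);snap("side","s3",(130,130,330,330),3);print(st["ee_pos"],st["force"],st["width"])
E
```

```text
[582.80474667 216.42465703 114.21534716] [-0.7573249  -0.31176429  6.02682136] 40.89115176798819
```

View pics/s3.png

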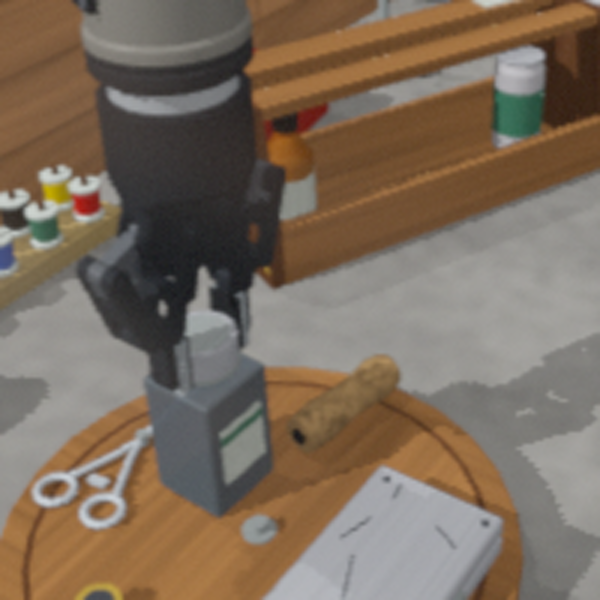

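View pics/w3.png

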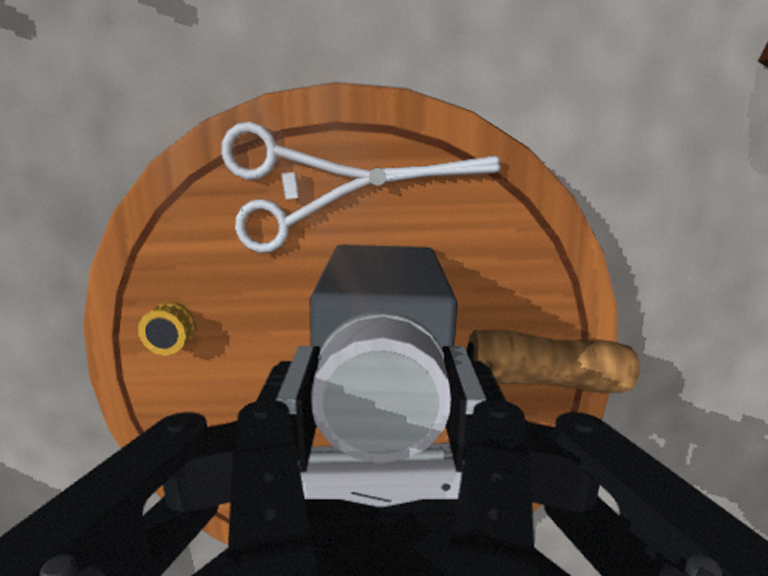

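```bash
python3 - <<'E'
from h import *
for z in (112,116,120): print(z,((proj("side",[[582.8-11,216.4+20.5,z],[582.8+11,216.4+20.5,z],[582.8-11,216.4+28,z]])-130)*3).round(0).tolist())
E
python3 - <<'E'
import cv2
a=cv2.imread("pics/s3_raw.png")[225:275,165:225]
cv2.imwrite("pics/s3z.png",cv2.resize(a,None,fx=12,fy=12,interpolation=cv2.INTER_CUBIC))
E
```

```text
112 [[196.0, 398.0], [166.0, 384.0], [187.0, 405.0]]
116 [[196.0, 392.0], [165.0, 378.0], [187.0, 400.0]]
120 [[195.0, 386.0], [164.0, 373.0], [186.0, 394.0]]
```

View pics/s3z.png

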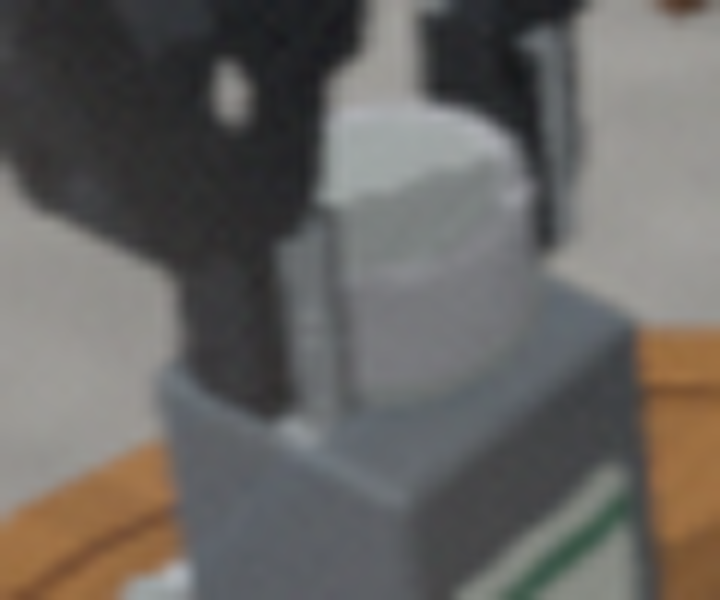

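Call:
arm_command(targets=[{"jaw":1,"offset":[0,-2,0],"yaw":0},{"jaw":1,"offset":[0,-6,0],"yaw":0},{"jaw":1,"offset":[0,-12,0],"yaw":0},{"jaw":1,"offset":[0,-20,0],"yaw":0},{"jaw":1,"offset":[0,-30,0],"yaw":0},{"jaw":1,"offset":[0,-42,0],"yaw":0},{"jaw":1,"offset":[0,-56,0],"yaw":0},{"jaw":1,"offset":[0,-70,0],"yaw":0},{"jaw":1,"offset":[0,-82,0],"yaw":0},{"jaw":1,"offset":[0,-92,0],"yaw":0},{"jaw":1,"offset":[0,-98,0],"yaw":0},{"jaw":1,"offset":[0,-100,0],"yaw":0},{"jaw":1,"offset":[0,-100,0],"yaw":0}])

```text
clock: 5.15
ee_pos: [582.7, 216.5, 214.3]
tool_rot: [[-0.036, 0.001, 0.999], [-0.999, 0.0, -0.036], [-0.0, -1.0, 0.001]]
force: [0.8, 0.6, -3.1]
width: 40.6
```

```bash
python3 - <<'E'
from h import *
st=snap("side","s4",(130,60,330,260),3);print(st["ee_pos"],st["force"],st["width"])
print(gorack(-80,6,213,-113.95),frame(*RK,[-80,6,213]))
E
```

```text
[582.71273284 216.46730442 214.26752408] [ 0.82676399  0.62875327 -3.06585882] 40.55893756688741
('offset', [359.0, 0.6, 33.2], 'yaw', np.float64(21.9), 'a0', np.float64(-92.0)) [[ 602.82339001 -143.54190732  213.        ]]
```

View pics/s4.png

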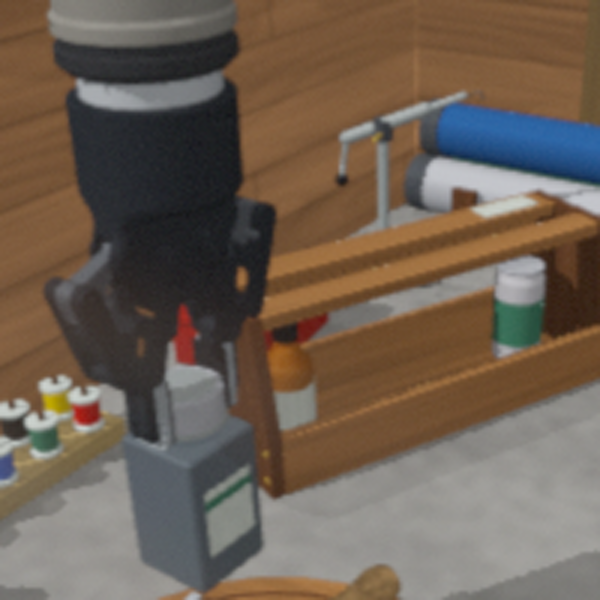

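Call:
arm_command(targets=[{"jaw":1,"offset":[5,0,0.5],"yaw":0.5},{"jaw":1,"offset":[16,0,1.5],"yaw":1.5},{"jaw":1,"offset":[32,0,3],"yaw":2.5},{"jaw":1,"offset":[52,0,5],"yaw":3.5},{"jaw":1,"offset":[76,0,7],"yaw":5},{"jaw":1,"offset":[102,0,9],"yaw":6.5},{"jaw":1,"offset":[128,0,12],"yaw":8},{"jaw":1,"offset":[154,0,14],"yaw":9.5},{"jaw":1,"offset":[180,0,17],"yaw":11},{"jaw":1,"offset":[206,0,19],"yaw":12.5},{"jaw":1,"offset":[232,0,21],"yaw":14},{"jaw":1,"offset":[258,0,24],"yaw":15.5},{"jaw":1,"offset":[283,0,26],"yaw":17},{"jaw":1,"offset":[306,0,28],"yaw":18.5},{"jaw":1,"offset":[326,0,30],"yaw":20},{"jaw":1,"offset":[342,0,32],"yaw":21},{"jaw":1,"offset":[353,0,33],"yaw":21.5},{"jaw":1,"offset":[359,0,33],"yaw":22},{"jaw":1,"offset":[359,0,33],"yaw":22},{"jaw":1,"offset":[359,0,33],"yaw":22}])

```text
clock: 6.87
ee_pos: [602.6, -143.0, 213.6]
tool_rot: [[-0.407, -0.0, 0.913], [-0.913, 0.001, -0.407], [-0.0, -1.0, -0.001]]
force: [0.2, 0.7, -2.0]
width: 40.4
```

```bash
python3 - <<'E'
from h import *
st=snap("side","s5",(130,60,330,260),3);print(st["ee_pos"],st["force"],st["width"])
print(gorack(-80,6,213,-113.95))
print(gorack(3,6,213,-113.95))
E
```

```text
[ 602.64167689 -143.03530502  213.64344014] [ 0.24414505  0.72566481 -1.98104005] 40.42076539286839
('offset', [0.8, 0.7, 0.5], 'yaw', np.float64(-0.0), 'a0', np.float64(-114.0))
('offset', [0.7, 0.7, 83.5], 'yaw', np.float64(-0.0), 'a0', np.float64(-114.0))
```

View pics/s5.png

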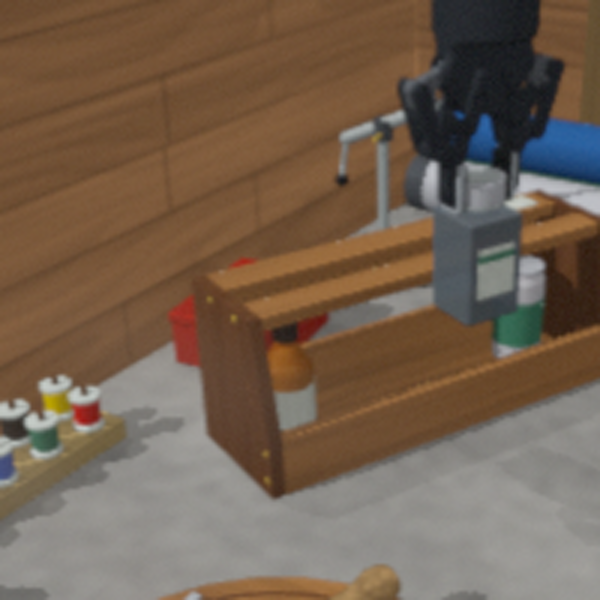

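Call:
arm_command(targets=[{"jaw":1,"offset":[0.7,0,5],"yaw":0},{"jaw":1,"offset":[0.7,0,10],"yaw":0},{"jaw":1,"offset":[0.7,0,13],"yaw":0},{"jaw":1,"offset":[0.7,0,16],"yaw":0},{"jaw":1,"offset":[0.7,0,19],"yaw":0},{"jaw":1,"offset":[0.7,0,22],"yaw":0},{"jaw":1,"offset":[0.7,0,25],"yaw":0},{"jaw":1,"offset":[0.7,0,28],"yaw":0},{"jaw":1,"offset":[0.7,0,31],"yaw":0},{"jaw":1,"offset":[0.7,0,34],"yaw":0},{"jaw":1,"offset":[0.7,0,37],"yaw":0},{"jaw":1,"offset":[0.7,0,40],"yaw":0}])

```text
clock: 7.92
ee_pos: [639.0, -160.5, 214.1]
tool_rot: [[-0.408, -0.001, 0.913], [-0.913, -0.0, -0.408], [0.0, -1.0, -0.0]]
force: [-4.2, 1.4, 0.9]
width: 40.4
```

```bash
python3 - <<'E'
from h import *
st=snap("side","s6",(170,60,370,260),3);print(st["ee_pos"],st["force"],st["width"])
E
```

```text
[ 638.96739761 -160.54614544  214.05345005] [-4.16676012  1.40123421  0.94207359] 40.43105612929137
```

View pics/s6.png

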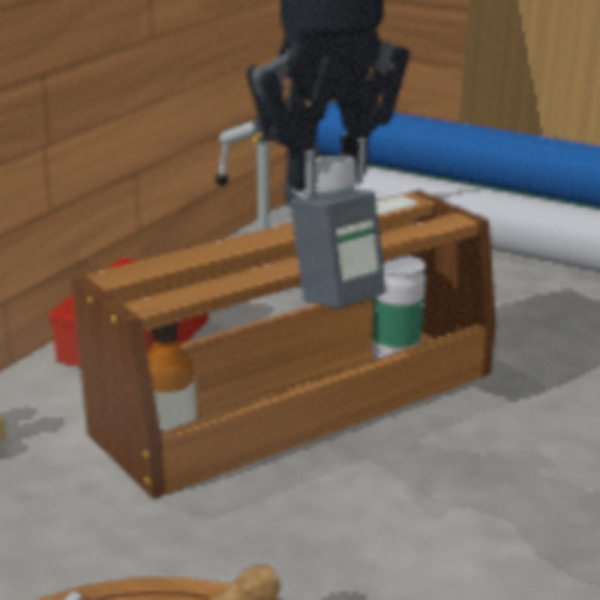

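Call:
arm_command(targets=[{"jaw":1,"offset":[0,0,3],"yaw":0},{"jaw":1,"offset":[0,0,6],"yaw":0},{"jaw":1,"offset":[0,0,9],"yaw":0},{"jaw":1,"offset":[0,0,12],"yaw":0},{"jaw":1,"offset":[0,0,15],"yaw":0},{"jaw":1,"offset":[0,0,18],"yaw":0},{"jaw":1,"offset":[0,0,21],"yaw":0},{"jaw":1,"offset":[0,0,24],"yaw":0},{"jaw":1,"offset":[0,0,27],"yaw":0},{"jaw":1,"offset":[0,0,30],"yaw":0},{"jaw":1,"offset":[0,0,33],"yaw":0},{"jaw":1,"offset":[0,0,36],"yaw":0},{"jaw":1,"offset":[0,0,38],"yaw":0},{"jaw":1,"offset":[0,0,40],"yaw":0},{"jaw":1,"offset":[0,0,40],"yaw":0}])

```text
clock: 9.22
ee_pos: [676.0, -176.9, 213.8]
tool_rot: [[-0.407, 0.001, 0.913], [-0.913, -0.0, -0.407], [-0.0, -1.0, 0.001]]
force: [-3.3, 2.7, -1.3]
width: 40.5
```

```bash
python3 - <<'E'
from h import *
st=snap("side","s7",(170,60,370,260),3);snap("wrist","w7",s=1.5);print(st["ee_pos"],st["force"],st["width"])
E
```

```text
[ 675.95122019 -176.85963032  213.81723346] [-3.30800573  2.67159658 -1.33815127] 40.49332080161068
```

View pics/s7.png

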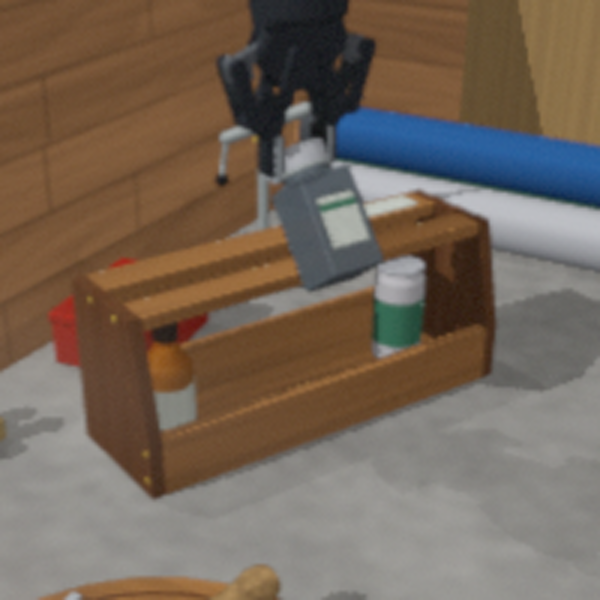

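View pics/w7.png

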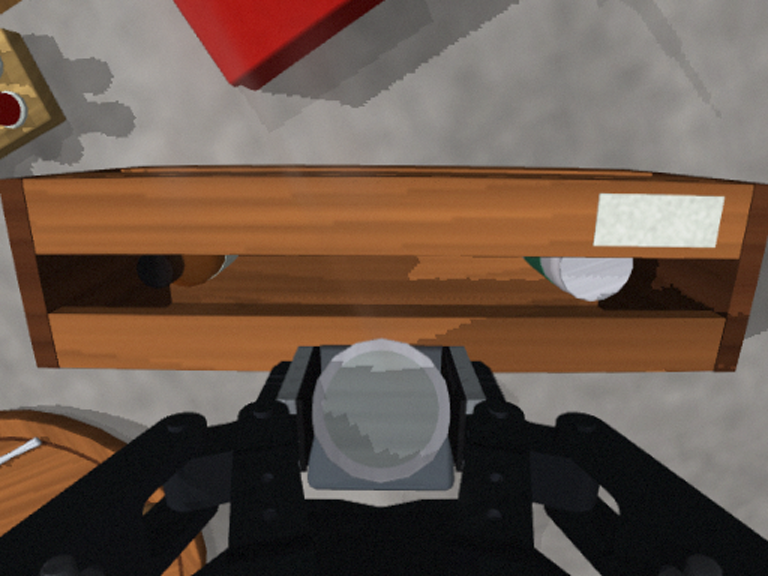

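```bash
cat >> h.py <<'E'
def jarpts(st,th,sp=101,up=15,lean=+1,dz=0):
    """jar corners; lean=+1: cap leans to +tool z relative to the foot"""
    P=[]
    idx=[(x,z,s) for s in(0,84) for x,z in((25,25),(25,-25),(-25,-25),(-25,25))]+[(21*np.cos(a),21*np.sin(a),110) for a in np.linspace(0,6.28,13)]
    t=np.radians(th)*lean
    for x,z,s in idx:
        s=s-sp  # along axis up
        up_=s*np.cos(t)-z*np.sin(t); zz=s*np.sin(t)+z*np.cos(t)
        P.append([x,-(up_+up),zz+dz])
    return np.array(P)@st["tool_rot"].T+st["ee_pos"]
def over(n,raw,st,th,out,crop=None,s=3,rack=True,**k):
    im=cv2.imread(raw);T=wristT(st) if n=="wrist" else None
    c=crop or (0,0,512,384)
    im=cv2.resize(im[c[1]:c[3],c[0]:c[2]],None,fx=s,fy=s,interpolation=cv2.INTER_CUBIC)
    f=lambda p:tuple(np.round((p-np.array(c[:2])+.5)*s-.5).astype(int).tolist())
    if th is not None:
        q=proj(n,jarpts(st,th,**k),T)
        for a,b in [(0,1),(1,2),(2,3),(3,0),(4,5),(5,6),(6,7),(7,4),(0,4),(1,5),(2,6),(3,7)]+[(i,i+1) for i in range(8,20)]: cv2.line(im,f(q[a]),f(q[b]),(0,0,255),1,cv2.LINE_AA)
    if rack:
        C=[(-37,182,148),(59,182,148),(59,-182,148),(-37,-182,148),(-7,170,148),(23,170,148),(23,-170,148),(-7,-170,148),(-59,182,52),(-47,170,52),(-47,-170,52),(-59,-182,52),(-59,182,0),(-59,-182,0)]
        for p in proj(n,frame(*RK,C),T): cv2.circle(im,f(p),3,(0,255,0),1,cv2.LINE_AA)
    cv2.imwrite(out,im)
E
python3 - <<'E'
from h import *
st=ctrl.state()
for th in (38,42): 
  over("side","pics/s7_raw.png",st,th,f"pics/o7s{th}.png",(230,80,330,180),5)
  over("wrist","pics/w7_raw.png",st,th,f"pics/o7w{th}.png",None,1.5)
a=np.hstack([cv2.imread("pics/o7s38.png"),cv2.imread("pics/o7s42.png")]);cv2.imwrite("pics/o7s.png",cv2.resize(a,(800,400)))
E
```

```text
(no output)
```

View pics/o7s.png

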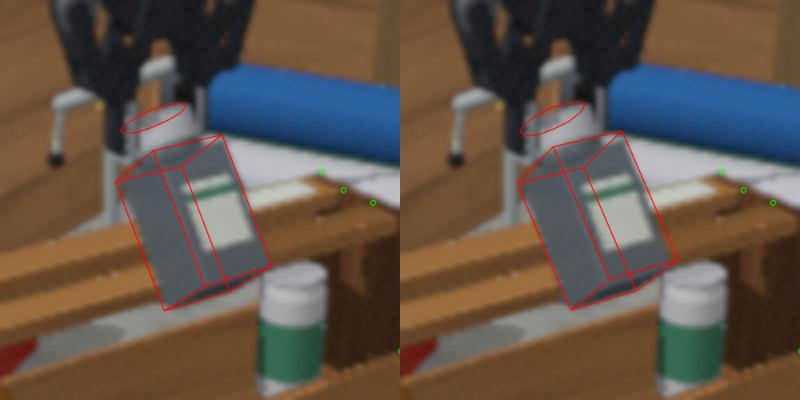

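View pics/o7w42.png

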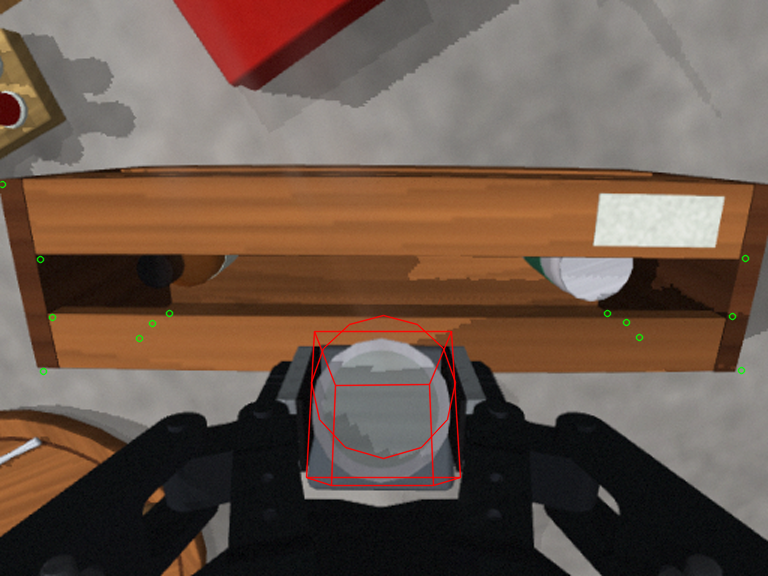

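```bash
python3 - <<'E'
from h import *
st=ctrl.state()
print(((proj("side",jarpts(st,38))[:8]-[230,80]+.5)*7).round(0).tolist())
im=cv2.imread("pics/s7_raw.png")[80:165,230:330];cv2.imwrite("pics/z7.png",cv2.resize(im,None,fx=7,fy=7,interpolation=cv2.INTER_CUBIC))
E
```

```text
[[402.0, 510.0], [477.0, 466.0], [359.0, 501.0], [287.0, 545.0], [318.0, 290.0], [389.0, 236.0], [269.0, 264.0], [202.0, 319.0]]
```

View pics/z7.png

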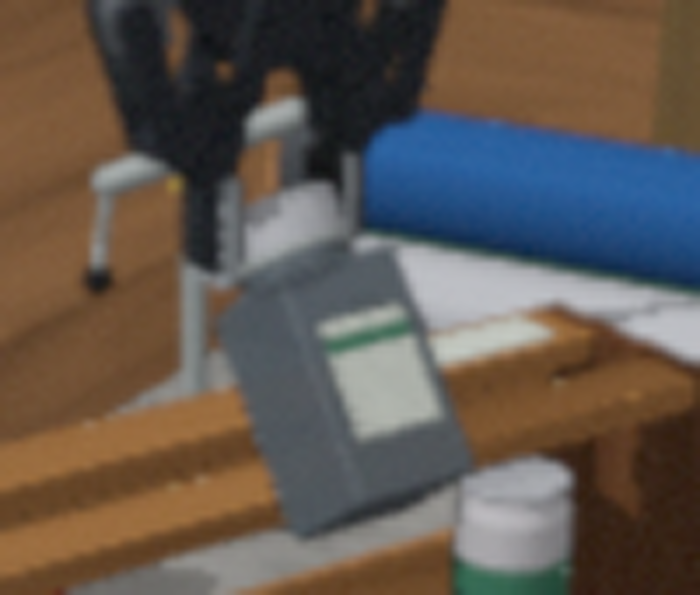

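```bash
python3 - <<'E'
from h import *
st=ctrl.state()
S=lambda u,v:np.array([u,v])/7-.5+[230,80]
ob={3:S(303,537),1:S(470,462),7:S(222,325),5:S(390,250),6:S(285,290),2:S(358,515)}
cap=np.array([381,410])/1.5
def f(p):
    th,up,dz,dx=p
    J=jarpts(st,th,sp=101,up=up,dz=dz)+dx*st["tool_rot"][:,0]
    q=proj("side",J);w=proj("wrist",J,wristT(st))
    return np.concatenate([q[i]-ob[i] for i in ob]+[w[8:20].mean(0)-cap])
r=least_squares(f,[38,15,0,0],loss="soft_l1");print(r.x.round(1));print(f(r.x).reshape(-1,2).round(1))
st2=st
t,up,dz,dx=r.x
over("wrist","pics/w7_raw.png",st,t,"pics/o7w.png",None,1.5,up=up,dz=dz)
over("side","pics/s7_raw.png",st,t,"pics/o7s.png",(230,80,330,165),7,up=up,dz=dz)
E
```

```text
[35.2 15.4 -7.4 -0.5]
[[-1.8  2.1]
 [ 1.9  2.6]
 [-1.6 -0.5]
 [ 1.6 -0.7]
 [-0.6 -2.3]
 [ 1.   0.1]
 [-0.  -0.1]]
```

View pics/o7w.png

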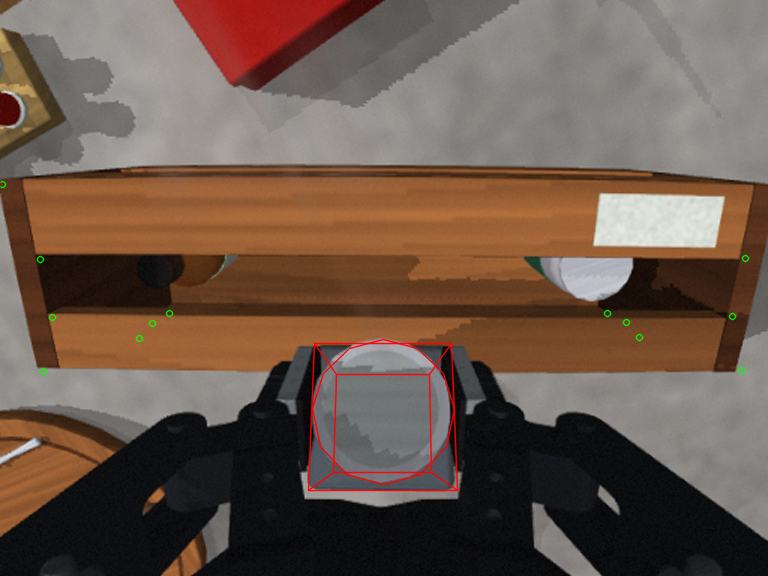

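View pics/o7s.png

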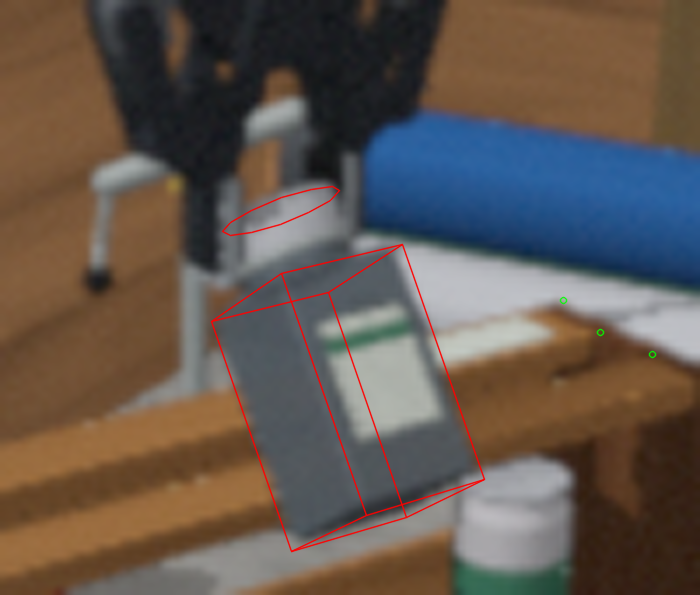

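Call:
arm_command(targets=[{"jaw":1,"offset":[0,0,2],"yaw":0},{"jaw":1,"offset":[0,0,4],"yaw":0},{"jaw":1,"offset":[0,0,6],"yaw":0},{"jaw":1,"offset":[0,0,8],"yaw":0},{"jaw":1,"offset":[0,0,10],"yaw":0},{"jaw":1,"offset":[0,0,10],"yaw":0}])

```text
clock: 9.82
ee_pos: [685.1, -181.1, 213.9]
tool_rot: [[-0.408, 0.001, 0.913], [-0.913, -0.0, -0.408], [0.0, -1.0, 0.001]]
force: [-4.1, 1.9, -0.5]
width: 40.6
```

```bash
python3 - <<'E'
from h import *
st=snap("side","s8",(240,80,340,165),7);snap("wrist","w8",s=1.5);snap("top","t8",(200,80,400,230),4);print(st["ee_pos"],st["force"],st["width"])
E
```

```text
[ 685.08162253 -181.07571455  213.87902272] [-4.14355905  1.91697199 -0.53492217] 40.554094352131465
```

View pics/s8.png

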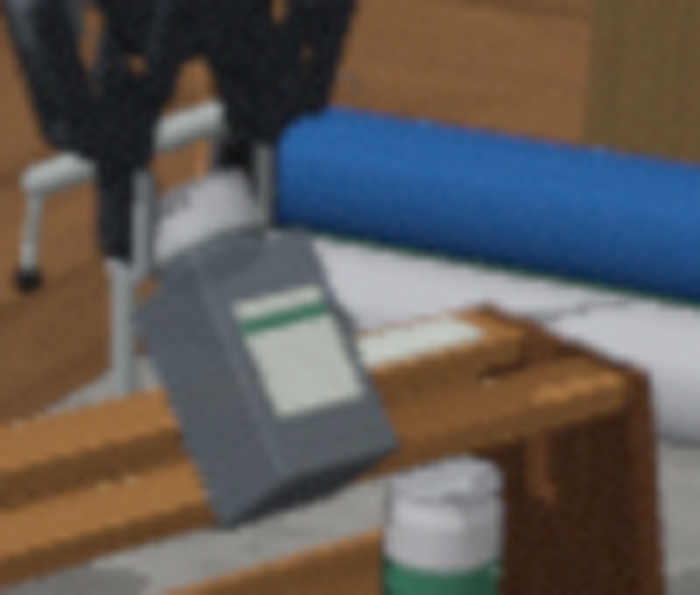

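View pics/t8.png

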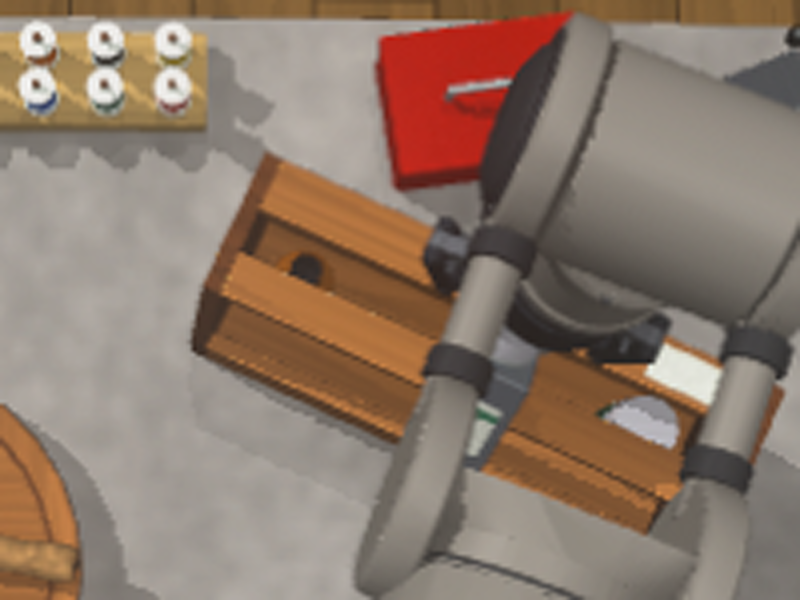

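View pics/w8.png

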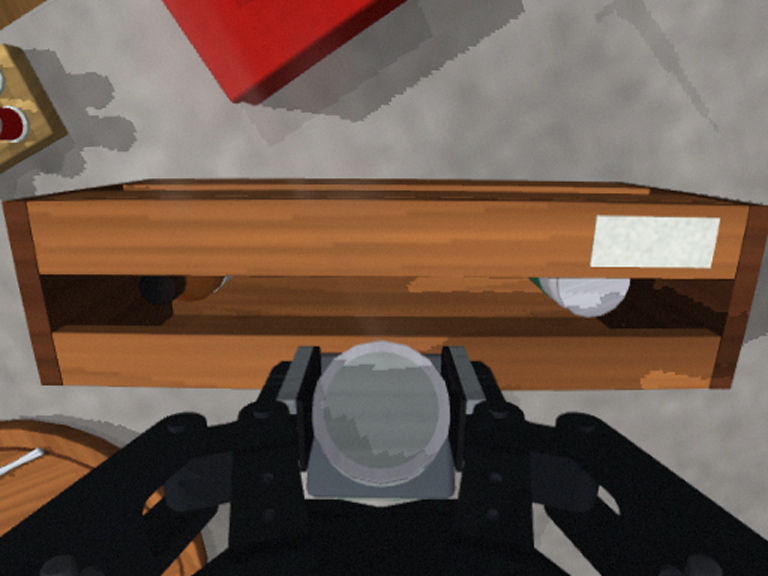

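```bash
cat > fitj.py <<'E'
from h import *
def fitjar(st,side=None,wrist=None,cap=None,lean=1,x0=(38,15,0,0,0),top=None):
    def f(p):
        th,up,dz,dx,ya=p
        J=jarpts(st,th,sp=101,up=up,dz=dz,lean=lean)+dx*st["tool_rot"][:,0]
        # small turn about the vertical
        c=st["ee_pos"];a=np.radians(ya);R=np.array([[np.cos(a),-np.sin(a),0],[np.sin(a),np.cos(a),0],[0,0,1]])
        J=(J-c)@R.T+c
        o=[]
        if side: q=proj("side",J);o+=[q[i]-side[i] for i in side]
        if top: q=proj("top",J);o+=[q[i]-top[i] for i in top]
        if wrist or cap is not None:
            w=proj("wrist",J,wristT(st))
            if wrist: o+=[w[i]-wrist[i] for i in wrist]
            if cap is not None: o.append(w[8:20].mean(0)-cap)
        return np.concatenate(o+[[ya*.3,dx*.3]])
    r=least_squares(f,x0,loss="soft_l1");return r.x.round(1),f(r.x)[:-2].reshape(-1,2).round(1)
E
python3 - <<'E'
from fitj import *
st=ctrl.state()
S=lambda u,v:np.array([u,v])/7-.5+[240,80]
W=lambda u,v:np.array([u,v])/1.5
side={3:S(225,527),2:S(283,480),1:S(395,443),6:S(205,285),7:S(140,315),5:S(315,237)}
for kw in (dict(side=side,cap=W(381,413),wrist={6:W(308,495),5:W(455,497)}),dict(side=side),dict(side=side,cap=W(381,413))):
    x,r=fitjar(st,**kw);print(x);print(r.tolist())
t,up,dz,dx,ya=x
over("side","pics/s8_raw.png",st,t,"pics/o8s.png",(240,80,340,165),7,up=up,dz=dz)
E
```

```text
[38.6 15.2 -9.  -0.3 -0.3]
[[-1.3, 2.2], [0.4, 2.5], [1.4, 2.9], [-1.3, -3.4], [-1.4, 0.3], [0.2, -0.5], [-1.3, 0.6], [0.7, -0.3], [0.5, -0.2]]
[41.5 14.2 -3.4  3.9 -1.2]
[[-0.5, 1.2], [0.7, 0.5], [1.9, 1.1], [-1.6, -4.6], [-1.0, 0.0], [0.1, -1.6]]
[41.9 16.7 -8.7 -0.4 -1.2]
[[-0.5, 1.4], [0.7, 0.5], [2.0, 1.0], [-1.8, -4.8], [-1.2, 0.1], [-0.0, -1.8], [0.1, 0.0]]
```

View pics/o8s.png

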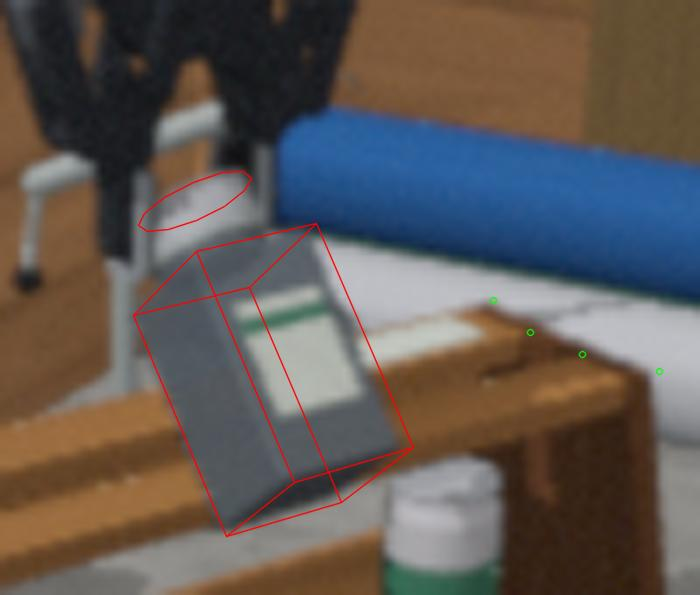

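```bash
python3 - <<'E'
from fitj import *
st=ctrl.state()
S=lambda u,v:np.array([u,v])/7-.5+[240,80]
W=lambda u,v:np.array([u,v])/1.5
side={3:S(225,527),2:S(286,478),1:S(395,443),6:S(195,250),7:S(140,315),5:S(315,234)}
for kw in (dict(side=side,cap=W(381,413),wrist={6:W(308,495),5:W(455,497)}),dict(side=side),dict(side=side,cap=W(381,413))):
    x,r=fitjar(st,**kw);print(x);print(r.tolist())
t,up,dz,dx,ya=x
over("side","pics/s8_raw.png",st,t,"pics/o8s.png",(240,80,340,165),7,up=up,dz=dz)
over("wrist","pics/w8_raw.png",st,t,"pics/o8w.png",None,1.5,up=up,dz=dz)
E
```

```text
[38.9 16.5 -7.9 -0.4 -0.2]
[[-1.4, 1.6], [-0.1, 2.0], [1.3, 2.0], [-0.2, 0.8], [-1.6, -0.3], [-0.1, -0.9], [-1.8, 1.1], [1.4, 0.0], [0.4, -0.8]]
[42.6 15.7 -5.3  2.3 -1.7]
[[-0.3, 1.0], [0.2, 0.2], [2.0, 0.5], [-0.4, -0.2], [-1.0, -0.1], [-0.0, -1.7]]
[42.8 17.2 -8.5 -0.4 -1.5]
[[-0.3, 1.1], [0.2, 0.2], [2.1, 0.5], [-0.5, -0.2], [-1.2, -0.1], [-0.1, -1.8], [0.1, 0.0]]
```

View pics/o8w.png

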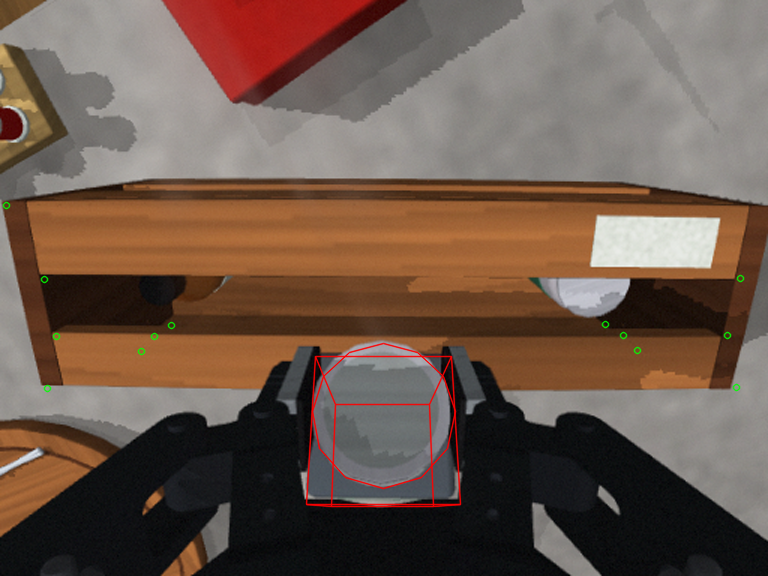

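Call:
arm_command(targets=[{"jaw":1,"offset":[0,0,-3],"yaw":0},{"jaw":1,"offset":[0,0,-9],"yaw":0},{"jaw":1,"offset":[0,0,-18],"yaw":0},{"jaw":1,"offset":[0,0,-30],"yaw":0},{"jaw":1,"offset":[0,0,-44],"yaw":0},{"jaw":1,"offset":[0,0,-60],"yaw":0},{"jaw":1,"offset":[0,0,-76],"yaw":0},{"jaw":1,"offset":[0,0,-92],"yaw":0},{"jaw":1,"offset":[0,0,-108],"yaw":0},{"jaw":1,"offset":[0,0,-124],"yaw":0},{"jaw":1,"offset":[0,0,-138],"yaw":0},{"jaw":1,"offset":[0,0,-149],"yaw":0},{"jaw":1,"offset":[0,0,-157],"yaw":0},{"jaw":1,"offset":[0,0,-160],"yaw":0}])

```text
clock: 11.13
ee_pos: [537.9, -115.3, 214.2]
tool_rot: [[-0.407, 0.001, 0.913], [-0.913, -0.001, -0.407], [0.0, -1.0, 0.001]]
force: [1.0, -0.2, -2.0]
width: 40.6
```

Call:
arm_command(targets=[{"jaw":1,"offset":[0,0,0],"yaw":-1},{"jaw":1,"offset":[0,0,0],"yaw":-3},{"jaw":1,"offset":[0,0,0],"yaw":-6},{"jaw":1,"offset":[0,0,0],"yaw":-10},{"jaw":1,"offset":[0,0,0],"yaw":-15},{"jaw":1,"offset":[0,0,0],"yaw":-20},{"jaw":1,"offset":[0,0,0],"yaw":-25},{"jaw":1,"offset":[0,0,0],"yaw":-30},{"jaw":1,"offset":[0,0,0],"yaw":-35},{"jaw":1,"offset":[0,0,0],"yaw":-40},{"jaw":1,"offset":[0,0,0],"yaw":-45},{"jaw":1,"offset":[0,0,0],"yaw":-50},{"jaw":1,"offset":[0,0,0],"yaw":-55},{"jaw":1,"offset":[0,0,0],"yaw":-60},{"jaw":1,"offset":[0,0,0],"yaw":-65},{"jaw":1,"offset":[0,0,0],"yaw":-70},{"jaw":1,"offset":[0,0,0],"yaw":-75},{"jaw":1,"offset":[0,0,0],"yaw":-80},{"jaw":1,"offset":[0,0,0],"yaw":-85},{"jaw":1,"offset":[0,0,0],"yaw":-90}])

```text
clock: 12.8
ee_pos: [539.3, -116.0, 213.6]
tool_rot: [[0.915, 0.001, 0.403], [-0.403, -0.0, 0.915], [0.001, -1.0, 0.0]]
force: [-0.3, -0.8, -2.7]
width: 40.5
```

Call:
arm_command(targets=[{"jaw":1,"offset":[0,0,0],"yaw":-5},{"jaw":1,"offset":[0,0,0],"yaw":-10},{"jaw":1,"offset":[0,0,0],"yaw":-15},{"jaw":1,"offset":[0,0,0],"yaw":-20},{"jaw":1,"offset":[0,0,0],"yaw":-25},{"jaw":1,"offset":[0,0,0],"yaw":-30},{"jaw":1,"offset":[0,0,0],"yaw":-35},{"jaw":1,"offset":[0,0,0],"yaw":-40},{"jaw":1,"offset":[0,0,0],"yaw":-45},{"jaw":1,"offset":[0,0,0],"yaw":-50},{"jaw":1,"offset":[0,0,0],"yaw":-55},{"jaw":1,"offset":[0,0,0],"yaw":-60},{"jaw":1,"offset":[0,0,0],"yaw":-65},{"jaw":1,"offset":[0,0,0],"yaw":-70},{"jaw":1,"offset":[0,0,0],"yaw":-75},{"jaw":1,"offset":[0,0,0],"yaw":-80},{"jaw":1,"offset":[0,0,0],"yaw":-84},{"jaw":1,"offset":[0,0,0],"yaw":-88},{"jaw":1,"offset":[0,0,0],"yaw":-90},{"jaw":1,"offset":[0,0,0],"yaw":-90}])

```text
clock: 14.47
ee_pos: [539.1, -116.0, 213.6]
tool_rot: [[0.406, 0.0, -0.914], [0.914, -0.0, 0.406], [-0.0, -1.0, -0.0]]
force: [0.2, 0.3, -2.2]
width: 40.4
```

```bash
python3 - <<'E'
from h import *
st=snap("side","s9",(190,60,310,180),6);snap("wrist","w9",s=1.5);snap("top","t9",(200,80,400,230),4);print(st["ee_pos"],st["force"],st["width"],st["joints"])
print(gorack(-150,6,214,66.05))
E
```

```text
[ 539.11597508 -115.98583418  213.57358516] [ 0.18734298  0.27773264 -2.22866676] 40.39076213537127 [-3.50825542e-01  4.04429580e-01  1.47955350e+00 -1.38679179e-04
  1.25715117e+00 -1.50368823e+00]
('offset', [0.7, -0.3, 0.3], 'yaw', np.float64(-0.2), 'a0', np.float64(65.9))
```

View pics/s9.png

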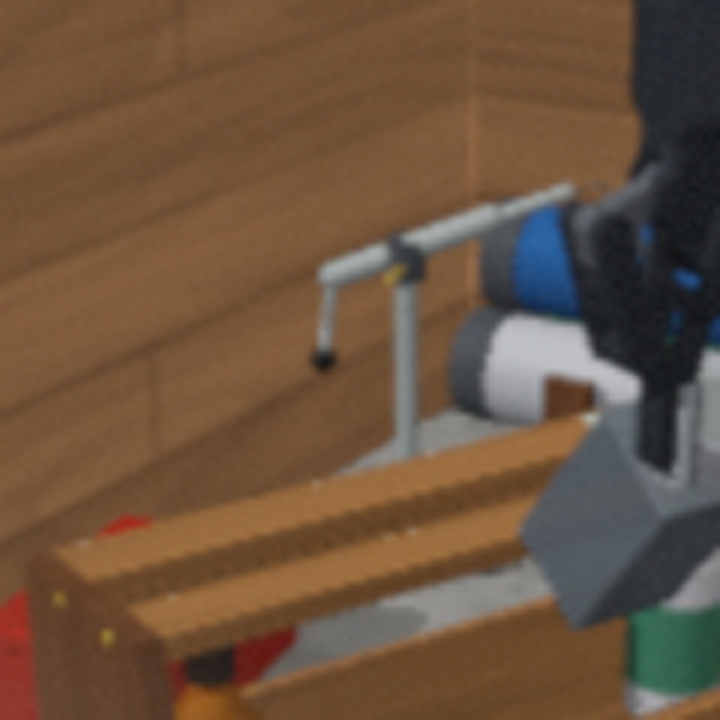

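View pics/w9.png

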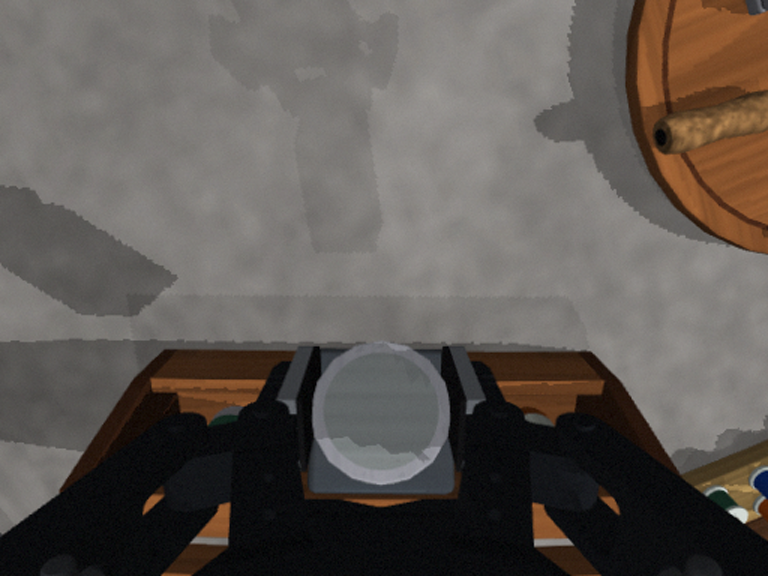

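View pics/t9.png

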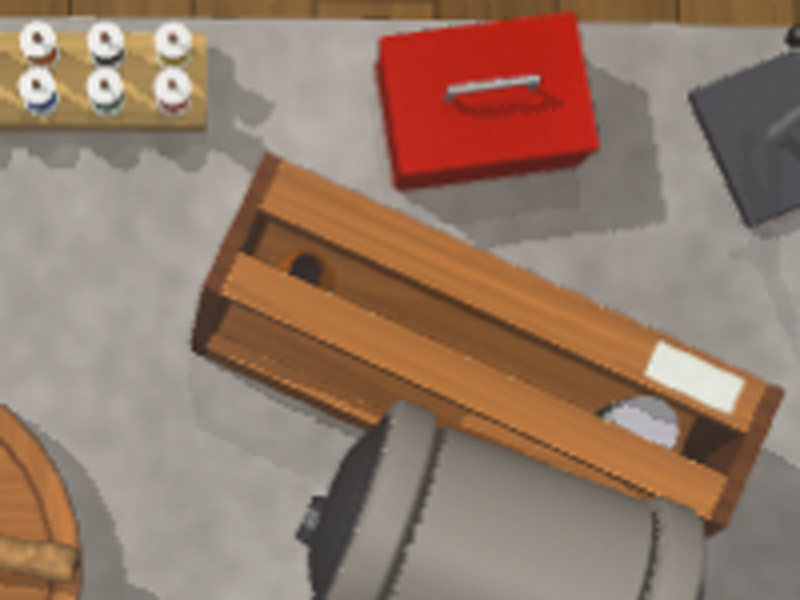

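```bash
python3 - <<'E'
from h import *
st=ctrl.state()
for th in(38,41,44): over("side","pics/s9_raw.png",st,th,f"pics/o9_{th}.png",(265,95,345,175),5,up=16.5,dz=-8)
a=np.hstack([cv2.imread(f"pics/o9_{t}.png") for t in(38,44)]);cv2.imwrite("pics/o9.png",a)
E
```

```text
(no output)
```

View pics/o9.png

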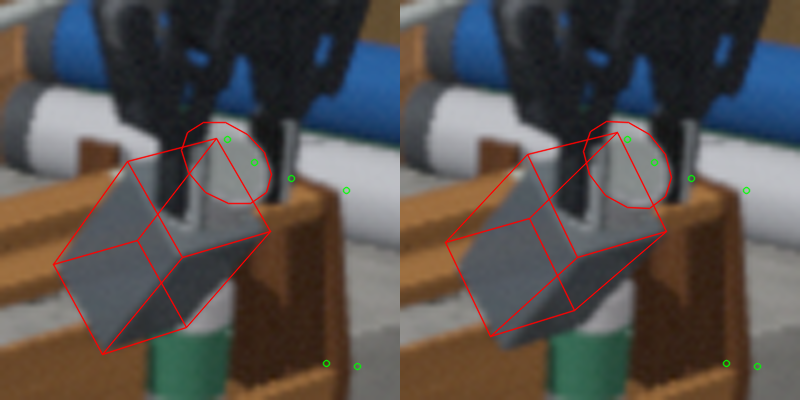

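Call:
arm_command(targets=[{"jaw":1,"offset":[0.3,0,5],"yaw":-0.2},{"jaw":1,"offset":[0.7,0,11],"yaw":-0.2},{"jaw":1,"offset":[0.7,0,14.5],"yaw":-0.2},{"jaw":1,"offset":[0.7,4,11.3],"yaw":-0.2},{"jaw":1,"offset":[0.7,11.5,5],"yaw":-0.2},{"jaw":1,"offset":[0.7,19,-1.5],"yaw":-0.2},{"jaw":1,"offset":[0.7,27,-7.7],"yaw":-0.2},{"jaw":1,"offset":[0.7,34.7,-14],"yaw":-0.2},{"jaw":1,"offset":[0.7,42.5,-20.5],"yaw":-0.2},{"jaw":1,"offset":[0.7,50,-26.8],"yaw":-0.2},{"jaw":1,"offset":[0.7,57.8,-33.2],"yaw":-0.2},{"jaw":1,"offset":[0.7,65,-39],"yaw":-0.2},{"jaw":1,"offset":[0.7,71,-44],"yaw":-0.2},{"jaw":1,"offset":[0.7,75,-47.3],"yaw":-0.2},{"jaw":1,"offset":[0.7,77.2,-49.1],"yaw":-0.2},{"jaw":1,"offset":[0.7,77.2,-49.1],"yaw":-0.2}])

```text
clock: 15.95
ee_pos: [583.7, -135.1, 136.0]
tool_rot: [[0.404, -0.001, -0.915], [0.915, 0.0, 0.404], [-0.0, -1.0, 0.001]]
force: [-0.4, -0.3, -2.2]
width: 40.3
```

```bash
python3 - <<'E'
from h import *
st=snap("side","s10",(240,90,340,180),7);print(st["ee_pos"],st["force"],st["width"])
over("side","pics/s10_raw.png",st,39.5,"pics/o10.png",(240,90,340,180),7,up=16.5,dz=-8)
print(gorack(-62.4,6,89.8,66.05))
E
```

```text
[ 583.73726465 -135.07157994  136.03232507] [-0.376588   -0.25976693 -2.19238265] 40.26820466964654
('offset', [-0.1, 46.7, -38.6], 'yaw', np.float64(0.1), 'a0', np.float64(66.2))
```

View pics/s10.png

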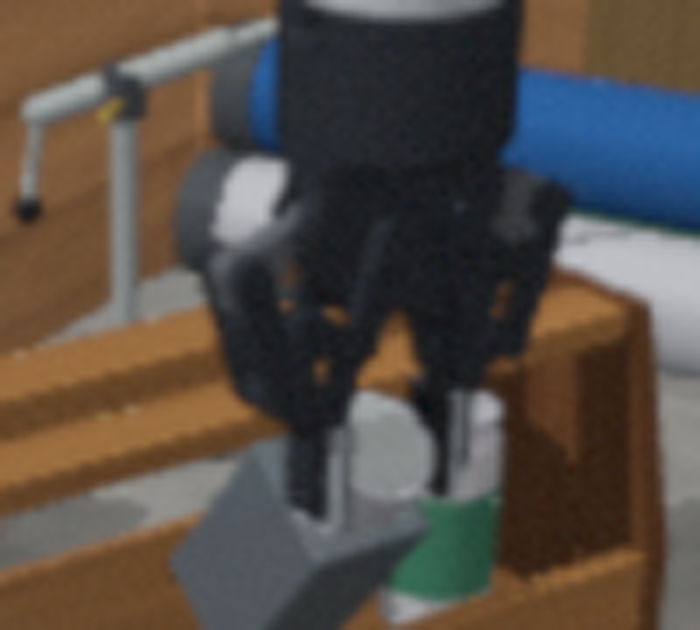

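View pics/o10.png

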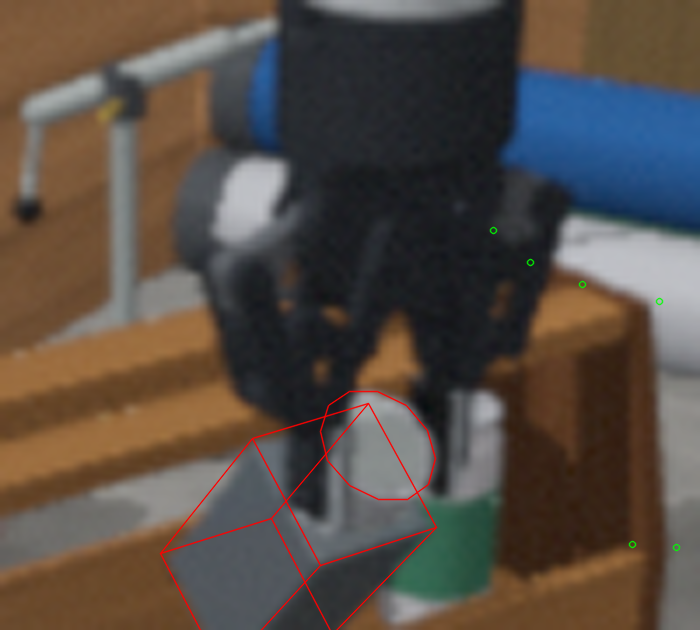

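Call:
arm_command(targets=[{"jaw":1,"offset":[0,3,-2.5],"yaw":0},{"jaw":1,"offset":[0,8,-6.6],"yaw":0},{"jaw":1,"offset":[0,13,-10.7],"yaw":0},{"jaw":1,"offset":[0,18,-14.9],"yaw":0},{"jaw":1,"offset":[0,23,-19],"yaw":0},{"jaw":1,"offset":[0,28,-23.1],"yaw":0},{"jaw":1,"offset":[0,33,-27.3],"yaw":0},{"jaw":1,"offset":[0,37,-30.6],"yaw":0},{"jaw":1,"offset":[0,40,-33],"yaw":0},{"jaw":1,"offset":[0,42,-34.7],"yaw":0},{"jaw":1,"offset":[0,42,-34.7],"yaw":0}])

```text
clock: 16.92
ee_pos: [615.5, -149.1, 94.0]
tool_rot: [[0.404, -0.001, -0.915], [0.915, 0.0, 0.404], [-0.0, -1.0, 0.001]]
force: [-0.4, 0.1, -1.4]
width: 40.7
```

```bash
python3 - <<'E'
from h import *
st=snap("side","s11",(220,100,330,190),7);print(st["ee_pos"],st["force"],st["moment"],st["width"])
snap("wrist","w11",s=1.5)
over("side","pics/s11_raw.png",st,39.5,"pics/o11.png",(220,100,330,190),7,up=16.5,dz=-8)
print(gorack(-62.4,6,89.8,66.05))
E
```

```text
[ 615.48727702 -149.10649881   93.97451138] [-0.39928679  0.09047294 -1.3860755 ] [ 0.01959182 -0.00781904 -0.02664493] 40.70017103900989
('offset', [-0.1, 4.7, -4.0], 'yaw', np.float64(0.1), 'a0', np.float64(66.2))
```

View pics/s11.png

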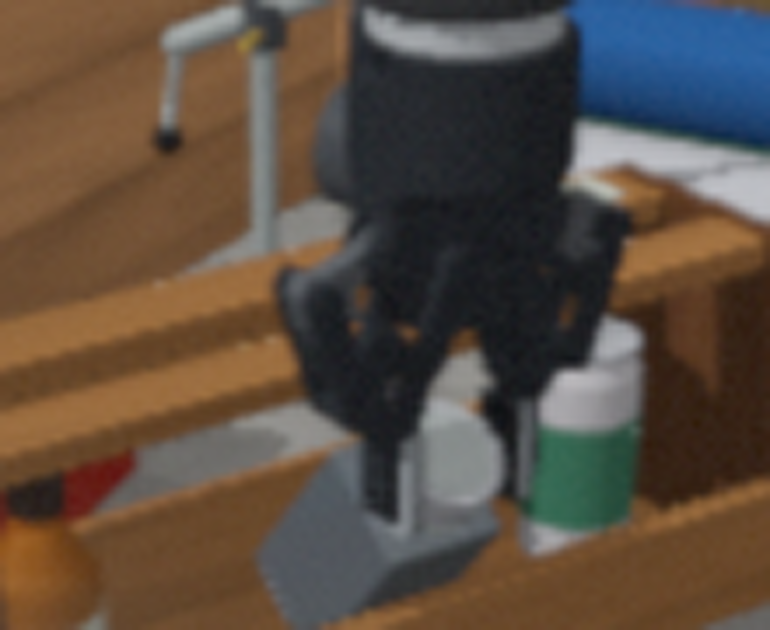

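View pics/w11.png

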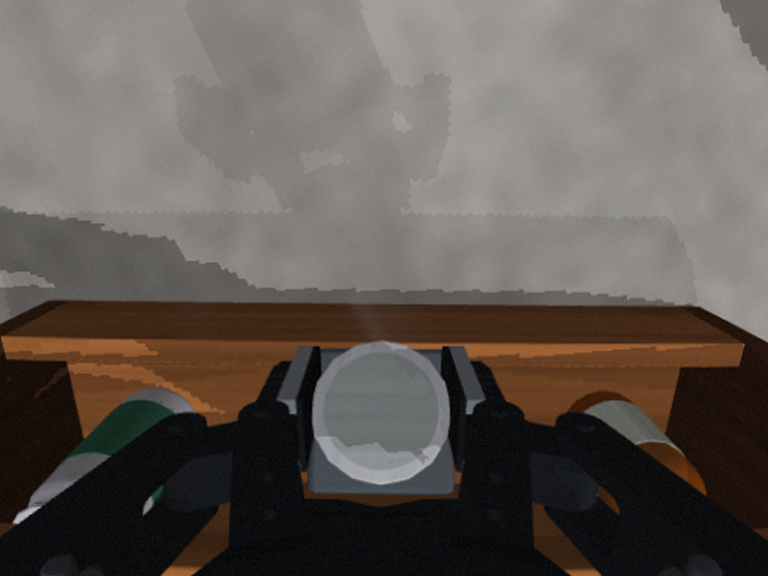

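Call:
arm_command(targets=[{"jaw":1,"offset":[0,1,-0.8],"yaw":0},{"jaw":1,"offset":[0,2,-1.7],"yaw":0},{"jaw":1,"offset":[0,3,-2.5],"yaw":0},{"jaw":1,"offset":[0,3.5,-3],"yaw":0},{"jaw":1,"offset":[0,3.5,-3],"yaw":0}])

```text
clock: 17.43
ee_pos: [618.1, -150.3, 90.9]
tool_rot: [[0.404, -0.0, -0.915], [0.915, 0.0, 0.404], [-0.0, -1.0, 0.0]]
force: [-0.1, -0.1, -3.0]
width: 40.6
```

Call:
arm_command(targets=[{"jaw":1,"offset":[0,0.5,-0.4],"yaw":0},{"jaw":1,"offset":[0,1,-0.8],"yaw":0},{"jaw":1,"offset":[0,1,-0.8],"yaw":0}])

```text
clock: 17.68
ee_pos: [618.9, -150.5, 90.8]
tool_rot: [[0.404, 0.0, -0.915], [0.915, -0.0, 0.404], [-0.0, -1.0, -0.0]]
force: [-1.7, 2.1, 3.4]
width: 40.2
```

```bash
python3 - <<'E'
from h import *
st=snap("side","s12",(220,100,330,190),7);print(st["ee_pos"],st["force"],st["moment"],st["width"])
p=st["ee_pos"]-[RK[0],RK[1],0];c,s=np.cos(RK[2]),np.sin(RK[2]);print("tcp rack",c*p[0]+s*p[1],-s*p[0]+c*p[1])
E
```

```text
[ 618.88339654 -150.50865424   90.83731592] [-1.7366027   2.09875133  3.43025105] [ 0.12664136  0.54078459 -0.07229554] 40.1979928291134
tcp rack -62.49468202619923 6.152365670524617
```

View pics/s12.png

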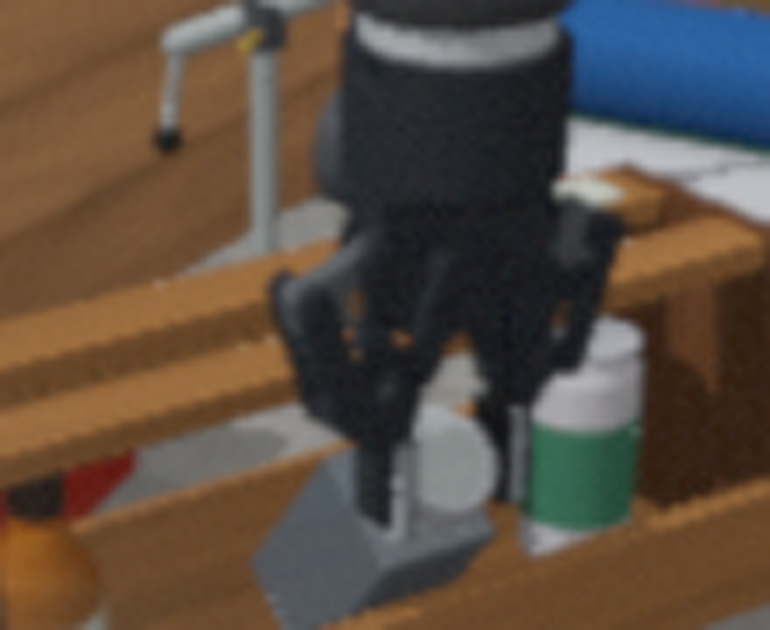

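Call:
arm_command(targets=[{"jaw":1,"offset":[0,0,0],"yaw":0},{"jaw":1,"offset":[0,0,0],"yaw":0},{"jaw":0.5,"offset":[0,0,0],"yaw":0},{"jaw":0.46,"offset":[0,0,0],"yaw":0},{"jaw":0.42,"offset":[0,0,0],"yaw":0},{"jaw":0.38,"offset":[0,0,0],"yaw":0},{"jaw":0.34,"offset":[0,0,0],"yaw":0},{"jaw":0.3,"offset":[0,0,0],"yaw":0},{"jaw":0.3,"offset":[0,0,0],"yaw":0},{"jaw":0.3,"offset":[0,0,0],"yaw":0}], grip_force=20)

```text
clock: 18.57
ee_pos: [618.9, -150.6, 90.1]
tool_rot: [[0.404, 0.0, -0.915], [0.915, -0.0, 0.404], [-0.0, -1.0, -0.0]]
force: [0.4, -0.7, 0.0]
width: 59.9
```

```bash
python3 - <<'E'
from h import *
st=snap("side","s13",(220,100,330,190),7);print(st["ee_pos"],st["force"],st["width"])
snap("wrist","w13",s=1.5)
E
```

```text
[ 618.92240891 -150.60576822   90.07682913] [ 0.38389826 -0.68027677  0.01755373] 59.934081123859194
```

View pics/s13.png

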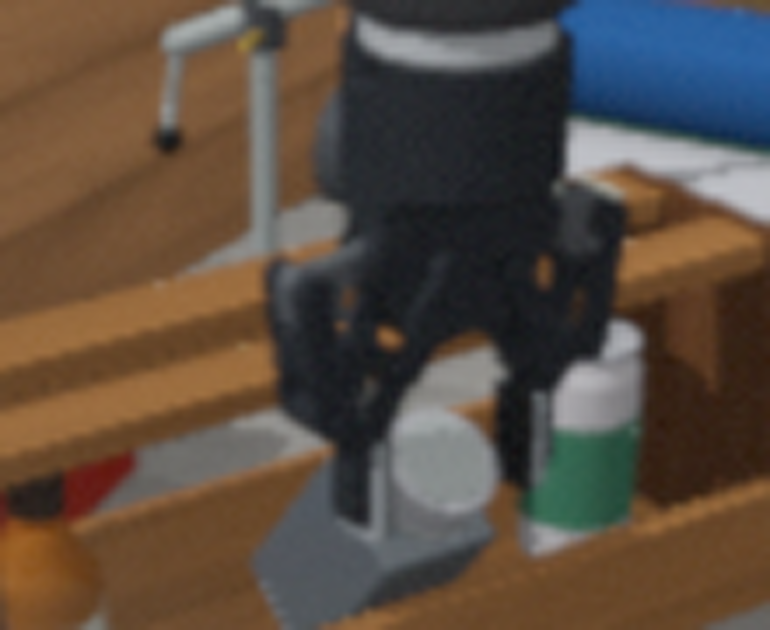

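View pics/w13.png

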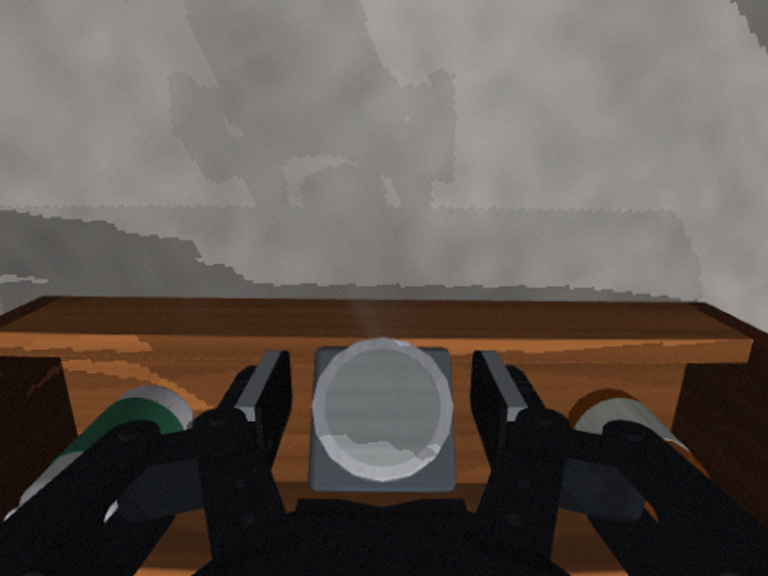

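Call:
arm_command(targets=[{"jaw":0.3,"offset":[0,-2,0],"yaw":0},{"jaw":0.3,"offset":[0,-6,0],"yaw":0},{"jaw":0.3,"offset":[0,-14,0],"yaw":0},{"jaw":0.3,"offset":[0,-26,0],"yaw":0},{"jaw":0.3,"offset":[0,-40,0],"yaw":0},{"jaw":0.3,"offset":[0,-55,0],"yaw":0},{"jaw":0.3,"offset":[0,-68,0],"yaw":0},{"jaw":0.3,"offset":[0,-75,0],"yaw":0},{"jaw":0.6,"offset":[0,-75,15],"yaw":0},{"jaw":1,"offset":[0,-75,35],"yaw":0},{"jaw":1,"offset":[0,-75,55],"yaw":0},{"jaw":1,"offset":[0,-75,60],"yaw":0},{"jaw":1,"offset":[0,-75,60],"yaw":0},{"jaw":1,"offset":[0,-75,60],"yaw":0},{"jaw":1,"offset":[0,-75,60],"yaw":0}])

```text
clock: 19.92
ee_pos: [565.0, -126.8, 165.3]
tool_rot: [[0.404, 0.001, -0.915], [0.915, -0.001, 0.404], [-0.0, -1.0, -0.001]]
force: [0.2, 0.8, 0.6]
width: 0.3
```

```bash
python3 - <<'E'
from h import *
st=snap("side","s14",(210,100,320,190),7);print(st["ee_pos"],st["force"],st["width"])
snap("wrist","w14",s=1.5)
print(gorack(-112,6,88,66.05),gorack(-63,6,98,66.05))
E
```

```text
[ 565.01913758 -126.83116041  165.32379431] [0.21552744 0.79591955 0.59436498] 0.32431047592425727
('offset', [0.1, 77.0, -9.6], 'yaw', np.float64(0.1), 'a0', np.float64(66.1)) ('offset', [0.0, 67.0, -58.6], 'yaw', np.float64(0.1), 'a0', np.float64(66.1))
```

View pics/s14.png

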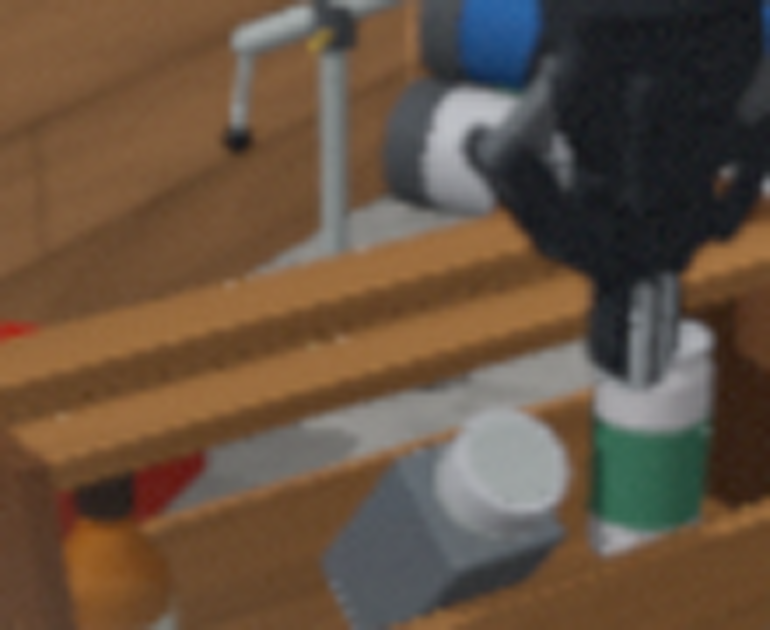

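View pics/w14.png

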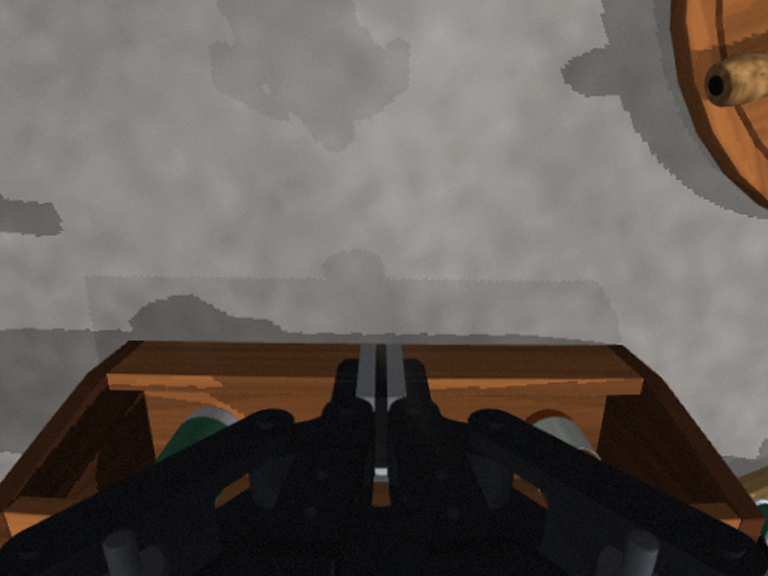

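Call:
arm_command(targets=[{"jaw":1,"offset":[0,10,0],"yaw":0},{"jaw":1,"offset":[0,25,0],"yaw":0},{"jaw":1,"offset":[0,42,0],"yaw":0},{"jaw":1,"offset":[0,58,0],"yaw":0},{"jaw":1,"offset":[0,70,0],"yaw":0},{"jaw":1,"offset":[0,77,0],"yaw":0},{"jaw":1,"offset":[0,77,-6],"yaw":0},{"jaw":1,"offset":[0,77,-12],"yaw":0},{"jaw":1,"offset":[0,77,-18],"yaw":0},{"jaw":1,"offset":[0,77,-22],"yaw":0},{"jaw":1,"offset":[0,77,-25],"yaw":0},{"jaw":1,"offset":[0,77,-27],"yaw":0},{"jaw":1,"offset":[0,77,-29],"yaw":0},{"jaw":1,"offset":[0,77,-31],"yaw":0},{"jaw":1,"offset":[0,77,-32],"yaw":0}])

```text
clock: 21.27
ee_pos: [593.5, -139.3, 88.2]
tool_rot: [[0.404, 0.0, -0.915], [0.915, -0.0, 0.404], [-0.0, -1.0, -0.0]]
force: [-0.6, 0.2, 0.0]
width: -0.2
```

```bash
python3 - <<'E'
from h import *
st=snap("side","s15",(210,100,320,190),7);print(st["ee_pos"],st["force"],st["width"])
print(gorack(-63,6,98,66.05))
E
```

```text
[ 593.46187636 -139.33548787   88.191836  ] [-0.6271401   0.24601764  0.03939332] -0.15907167085146762
('offset', [-0.1, -9.8, -27.2], 'yaw', np.float64(0.1), 'a0', np.float64(66.2))
```

View pics/s15.png

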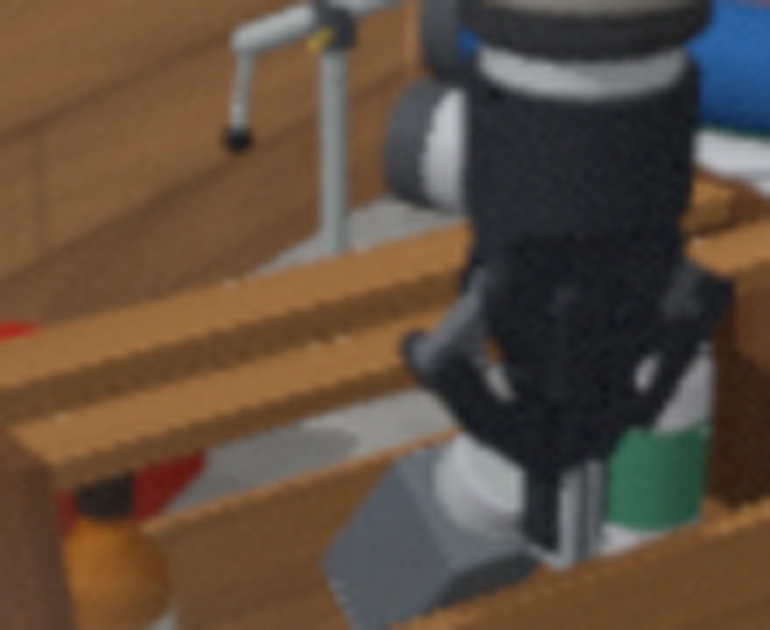

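Call:
arm_command(targets=[{"jaw":1,"offset":[0,-0.3,-1],"yaw":0},{"jaw":1,"offset":[0,-0.6,-2],"yaw":0},{"jaw":1,"offset":[0,-0.9,-3],"yaw":0},{"jaw":1,"offset":[0,-1.2,-4],"yaw":0},{"jaw":1,"offset":[0,-1.5,-5],"yaw":0},{"jaw":1,"offset":[0,-1.8,-6],"yaw":0},{"jaw":1,"offset":[0,-2.1,-7],"yaw":0},{"jaw":1,"offset":[0,-2.4,-8],"yaw":0},{"jaw":1,"offset":[0,-2.7,-9],"yaw":0},{"jaw":1,"offset":[0,-3,-10],"yaw":0},{"jaw":1,"offset":[0,-3.3,-11],"yaw":0},{"jaw":1,"offset":[0,-3.6,-12],"yaw":0},{"jaw":1,"offset":[0,-4,-13],"yaw":0},{"jaw":1,"offset":[0,-4.3,-14],"yaw":0}])

```text
clock: 22.48
ee_pos: [606.2, -145.0, 92.5]
tool_rot: [[0.404, 0.0, -0.915], [0.915, -0.0, 0.404], [-0.0, -1.0, -0.0]]
force: [-1.3, 0.0, 0.5]
width: -0.3
```

```bash
python3 - <<'E'
from h import *
st=snap("side","s16",(210,100,320,190),7);print(st["ee_pos"],st["force"],st["width"])
print(gorack(-63,6,98,66.05))
E
```

```text
[ 606.2219888  -144.99264185   92.45923349] [-1.30561933  0.04358479  0.53401088] -0.2653124689375034
('offset', [-0.1, -5.5, -13.1], 'yaw', np.float64(0.1), 'a0', np.float64(66.2))
```

View pics/s16.png

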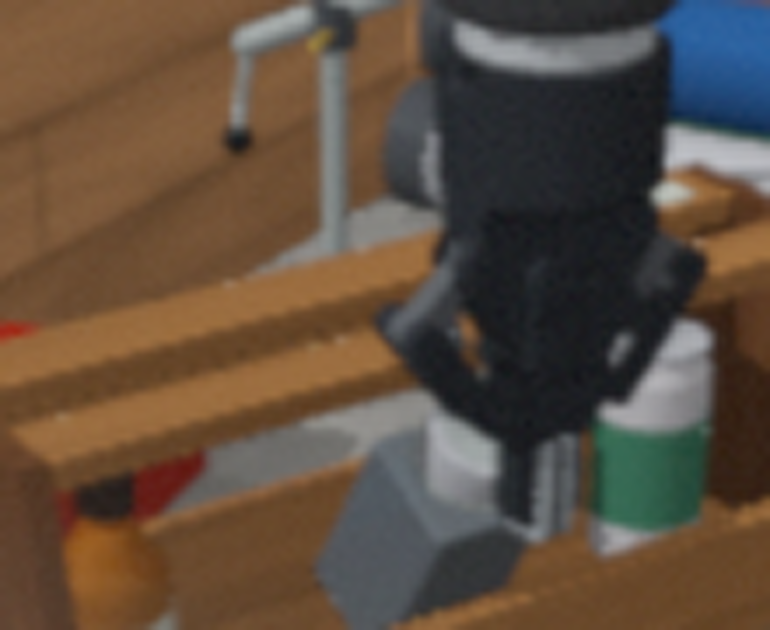

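Call:
arm_command(targets=[{"jaw":1,"offset":[0,-0.3,-1],"yaw":0},{"jaw":1,"offset":[0,-0.6,-2],"yaw":0},{"jaw":1,"offset":[0,-0.9,-3],"yaw":0},{"jaw":1,"offset":[0,-1.2,-4],"yaw":0},{"jaw":1,"offset":[0,-1.5,-5],"yaw":0},{"jaw":1,"offset":[0,-1.8,-6],"yaw":0},{"jaw":1,"offset":[0,-2.1,-7],"yaw":0},{"jaw":1,"offset":[0,-2.4,-8],"yaw":0},{"jaw":1,"offset":[0,-2.7,-9],"yaw":0},{"jaw":1,"offset":[0,-3,-10],"yaw":0},{"jaw":1,"offset":[0,-3.3,-11],"yaw":0}])

```text
clock: 23.45
ee_pos: [616.3, -149.4, 95.7]
tool_rot: [[0.404, 0.0, -0.915], [0.915, -0.0, 0.404], [-0.0, -1.0, -0.0]]
force: [0.3, -0.6, 0.1]
width: -0.0
```

```bash
python3 - <<'E'
from h import *
st=snap("side","s17",(210,100,320,190),7);print(st["ee_pos"],st["force"],st["width"])
print(gorack(-63,6,98,66.05))
E
```

```text
[ 616.25174261 -149.41567437   95.74995925] [ 0.26468847 -0.55512006  0.11031811] -0.015401283042292198
('offset', [-0.1, -2.2, -2.1], 'yaw', np.float64(0.1), 'a0', np.float64(66.2))
```

View pics/s17.png

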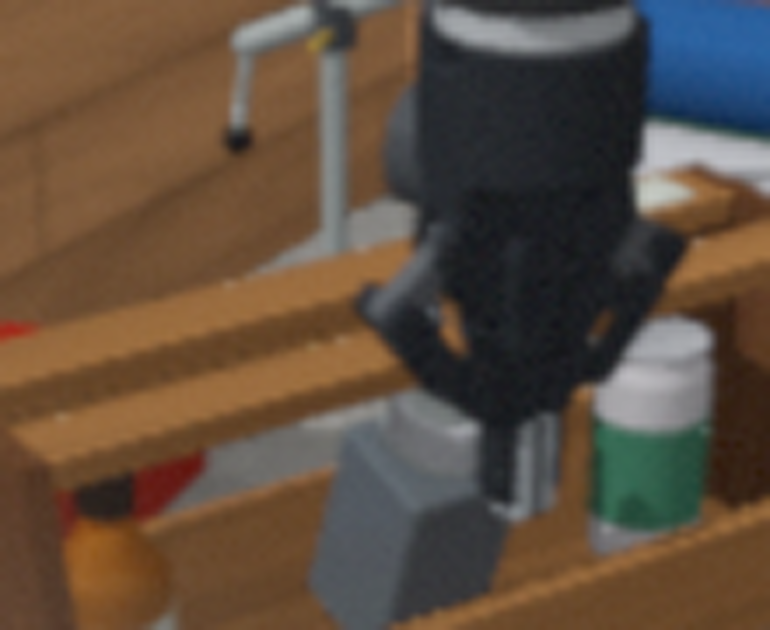

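Call:
arm_command(targets=[{"jaw":1,"offset":[0,-0.4,-0.7],"yaw":0},{"jaw":1,"offset":[0,-0.8,-1.4],"yaw":0},{"jaw":1,"offset":[0,-1.2,-2.1],"yaw":0},{"jaw":1,"offset":[0,-1.6,-2.8],"yaw":0},{"jaw":1,"offset":[0,-2,-3.5],"yaw":0},{"jaw":1,"offset":[0,-2.2,-4],"yaw":0}])

```text
clock: 24.0
ee_pos: [619.9, -151.0, 98.0]
tool_rot: [[0.404, 0.0, -0.915], [0.915, -0.0, 0.404], [-0.0, -1.0, -0.0]]
force: [0.0, -0.5, 0.0]
width: 0.1
```

```bash
python3 - <<'E'
from h import *
st=snap("side","s18",(210,100,320,190),7);print(st["ee_pos"],st["force"],st["width"])
E
```

```text
[ 619.92103166 -151.03979574   97.99731333] [ 0.0289223  -0.54798806  0.00304221] 0.09230321472741516
```

View pics/s18.png

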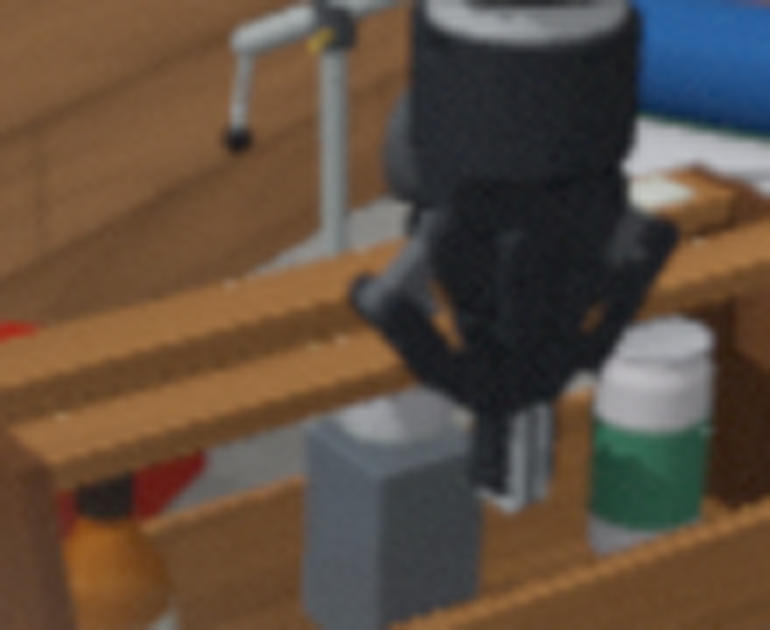

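Call:
arm_command(targets=[{"jaw":1,"offset":[0,0,5],"yaw":0},{"jaw":1,"offset":[0,0,15],"yaw":0},{"jaw":1,"offset":[0,0,30],"yaw":0},{"jaw":1,"offset":[0,0,50],"yaw":0},{"jaw":1,"offset":[0,-10,70],"yaw":0},{"jaw":1,"offset":[0,-30,95],"yaw":0},{"jaw":1,"offset":[0,-60,120],"yaw":0},{"jaw":1,"offset":[0,-90,145],"yaw":0},{"jaw":1,"offset":[0,-115,165],"yaw":0},{"jaw":1,"offset":[0,-130,180],"yaw":0},{"jaw":1,"offset":[0,-130,180],"yaw":0},{"jaw":1,"offset":[0,-130,180],"yaw":0}])

```text
clock: 25.05
ee_pos: [455.2, -78.1, 228.7]
tool_rot: [[0.404, 0.003, -0.915], [0.915, -0.001, 0.404], [0.0, -1.0, -0.003]]
force: [0.1, -1.1, -1.1]
width: -0.1
```

```bash
python3 - <<'E'
from h import *
st=snap("side","s19",(170,100,340,230),4.6);print(st["clock"],st["ee_pos"],st["force"])
snap("top","t19",None,1.5)
E
```

```text
25.05 [455.17406614 -78.06656427 228.70215168] [ 0.13056018 -1.12293083 -1.059663  ]
```

View pics/s19.png

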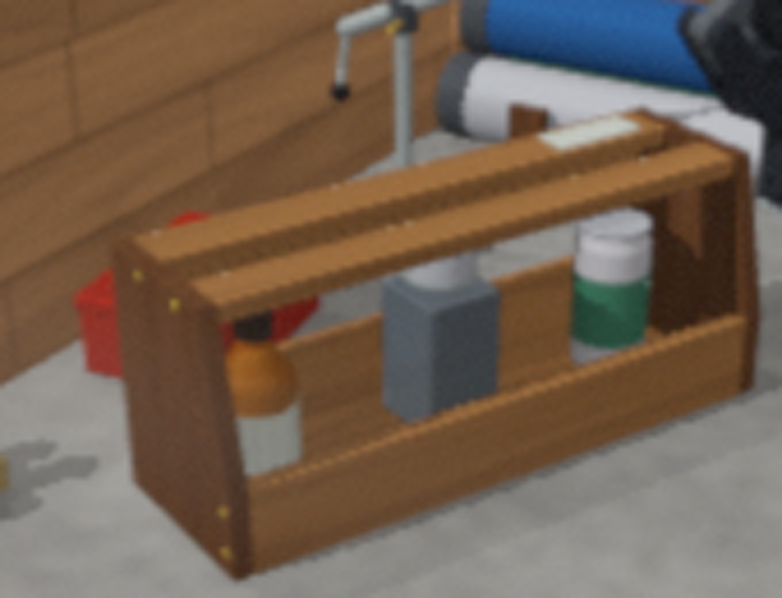

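View pics/t19.png

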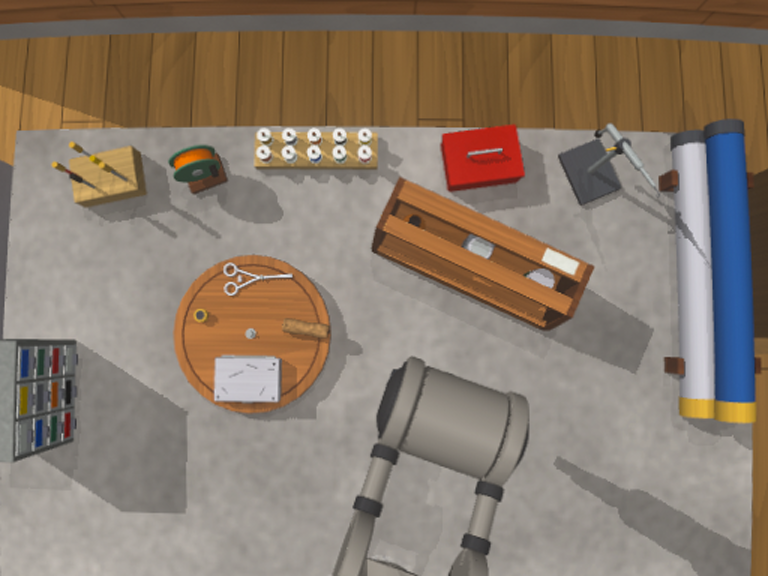

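```bash
python3 - <<'E'
from h import *
st=snap("side","s20")
S=lambda u,v:np.array([u,v])/4.6-.5+[170,100]
obs=[("side",S(384,290),[25,25,84]),("side",S(434,309),[-25,25,84]),("side",S(498,287),[-25,-25,84]),("side",S(386,403),[25,25,0])]
p,r=fit(obs,[690,-180,-.418],12);q=p[:2]-RK[:2];c,s=np.cos(RK[2]),np.sin(RK[2])
print(p,np.degrees(p[2]),"rack:",c*q[0]+s*q[1],-s*q[0]+c*q[1]);print(r.round(1))
a=cv2.imread("pics/s19_raw.png").astype(int);b=cv2.imread("pics/s20_raw.png").astype(int);print("change",np.abs(a-b)[130:200,220:290].mean())
E
```

```text
[ 6.86874324e+02 -1.82136931e+02 -4.10580354e-01] -23.524521422876283 rack: 12.481381657168164 4.846993060399428
[[-0.4 -2.6]
 [-0.2  0.2]
 [ 1.7 -0. ]
 [-0.4  0.7]]
change 1.2540136054421769
```

```bash
python3 - <<'E'
from h import *
print(order.job_done(), ctrl.state()["clock"])
E
```

```text
the job is handed in; nothing more can be done
the job is handed in; nothing more can be done
```

The jar is standing upright on the rack floor behind the rail, between the amber bottle and the white tin. I handed the job in at about 25 s on the robot's clock.

**How it went:**
- I gripped the jar by its cap and lifted it off the turntable.
- To tilt it, I pushed its side gently (about 5 N) against the front edge of the rack's top, until it leaned about 40° in the grip.
- I turned it half round so its top faced the robot, slid it foot first over the rail and under the top, and touched its lower foot edge to the floor. The extra force at that contact was about 6 N.
- After letting go, it leaned on the rail. I pushed the cap slowly with the closed fingers, at under 2 N in the readings I took, until it dropped onto its foot by itself. The gripper then backed well clear.

**Last checks:**
- **Jar position:** the side view shows the jar's edges vertical and its sides square to the rail. The fit puts it at rack x ≈ 12 mm, y ≈ 5 mm. One corner of that fit was off by 2.6 px.
- **Other objects:** the bottle, the tin and the things on the turntable looked unmoved in the last pictures. I judged that by eye.
- **Disagreement:** while the jar was leaning, different fits of its tilt gave between about 38° and 43°. The cap also sat about 8 mm off the centre of the pads, and I allowed for both when sliding it in.

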